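# Pack and lock an instrument cassette for the steriliser

### The arm

A 6-joint arm with a two-finger parallel gripper is mounted at the origin on a cart in front of the work surface, level with it; the furniture and walls round the work are solid. World frame = base frame: x ahead of the robot, y to its left, z up, the work surface at z = 0. Lengths are in m, angles in degrees, forces in N, time in s.
With the tool pointing down it reaches from about 0.35 to 0.875 m from the base axis. Payload 4.2 kg.
Tool frame: the origin (TCP) lies at the very end of the fingers, on their centre line; the grasp point (between the pads) lies 19 mm behind it; x points along the fingers, y is the direction in which the jaws open and shut, and the axes are right-handed (so a half turn about x gives the same grasp; the last joint's range is limited). The gripper opens to 85 mm and grips with 20 to 120 N. Pads are 22 mm wide; open, the fingers measure 114 mm over their backs; the gripper's body (76 mm by 85 mm) begins 54 mm behind the grasp point. The pads swing forward as they close: fully open they stand 13 mm farther back than shut.
Start: joints at [88.843, 22.042, 0.453, 0, -68.411, -14.817], TCP at [0.172, 0.601, 0.231] pointing down, gripper open.
Joint ranges: [-179.83, 179.83], [-69.29, 118.12], [-61.27, 80.66], [-181.25, 117.63], [-171.15, -9.14], [-177.46, 177.46]. Speed limits (degrees/s): [159.86, 159.86, 180, 180, 180, 180].

### API

Orientations are given as [roll, pitch, yaw] about the fixed x, y, z axes, in that order (R = Rz(yaw) Ry(pitch) Rx(roll)).
In Python, from plant import manip gives the robot as it stands.
- The arm moves only by the tool play_rows, never from a script. Its argument "increments" is a list of rows, each a list of 3 entries, a list of its own where there are three numbers: the closure, from -1 (fully open) to 1 (shut), so that 0 is half open, then the shift along the tool's x, y, z in m, then the turn about the tool's x in rad. In form: [[jaw, [tx, ty, tz], turn], ...]. A call has exactly 8 rows; each row shifts and turns the pose as measured when the row begins, along the tool's axes as they then stand; what a row does not reach is not made up. A row lasts 1/10 s, in which the tool goes at most 50 mm and 8.59 degrees, less where a joint would pass 70% of its speed; a pose out of reach is approached as far as the arm can. A call is refused whole if a number of a shift passes 0.05 or a number of a turn 0.15, either way. A call with a gripper value outside its range is refused whole. The fingers move at their own pace and stop on an object; the grip force is fixed at half the most. Time passes only in rows, so rows that do not move let the fingers close, or fill a call up. It gives the time, the measured TCP pose, the force and the opening at its end, in the units of the state.
- manip.state(): the state, without advancing time (a new reading comes with each control period).
- manip.capture(name): name is "scene" or "side" or "wrist"; returns the picture (384x512x3 uint8, blue, green, red); there is no depth.
- manip.camera_params(name): a dict with "mtx" (3x3 intrinsics, pixels), "R" (3x3) and "t" (3): a world point X has camera coordinates R X + t. Camera axes: x right, y down, z forward; pixel columns grow to the right and rows downward; lengths in m; the calibration is good to about 2 mm. A picture is of the moment at which its call begins: read the wrist's pose just before it. camera_params takes no time and is no camera call; for the wrist camera it gives the pose at the moment of the call.
- manip.close_job(): hands the job in, once; it reports no verdict.
The state is a dict: "time": time; "joint_pos": joint angles; "qd": joint speeds; "tau": joint torques, N m; "position": TCP position; "ee_rot": TCP orientation; "contact_force": force on the tool from outside, world axes, zero at the start; "moment": the same for the moment, N m; "grip_width": opening from 0.0 (shut) to 1.0 (fully open).
Only numpy, scipy, OpenCV 4.12 (cv2) and the standard library are available. Lean on these libraries where they do the work, as an engineer would, in place of code of your own. Each camera call takes 0.05 s, during which the arm holds its last target.

### The job

Pack the instrument cassette for the steriliser: lay the tweezers flat inside the open tray, then lower the cover onto it so that both dowel pins come up through its two holes and it lies fully home on the rim, and then swing the latch over the cover as far as it goes. Leave the small bottle, the tin and the dish where they are.

Things in the scene. Friction and masses are not known exactly. Their poses are not given: they have to be found in the camera images.
- cassette: Open steel tray, fixed to the table, on the left or the right. 190 (x) x 110 (y) mm, rim 36 mm above the table; inside 180 x 100 mm, floor at 9 mm. Origin: centre of its underside, on the table; x along its length towards the latch end (away from the robot), z up. Two 20 x 20 mm corner posts, as high as the rim, at (x, y) = (80, 40) and (-80, -40) mm, each carry a dowel pin.
- pin_far (a point): Tip of the upright dowel pin at (80, 40) mm of the tray: 12 mm diameter, rises 20 mm above the rim to 56 mm above the table; its top 8 mm tapers to 4 mm.
- pin_near (a point): Tip of the like pin at (-80, -40) mm of the tray.
- cover: Loose flat steel plate, 190 (x) x 110 (y) x 4 mm, 0.2 to 0.45 kg, lying on the table with its handle up. Origin: centre of its underside. Two through holes, 15 mm diameter, at (x, y) = (80, 40) and (-80, -40) mm, match the pins; it fits as well turned by half a turn. Home on the tray, its underside is 36 mm above the table.
- cover_handle (a point): Centre of the cover's grip bar, 32 mm above the plate's underside and over its centre; axes as the cover's. The bar runs along x: 80 mm long, 12 mm wide (y), 12 mm high, on two feet, 22 mm of air under it. 68 mm above the table when the cover is home.
- tweezers_mid (a point): Centre (half-way up) of the steel tweezers lying flat on a dark rubber mat (180 x 70 mm, 3 mm thick, fixed) between tray and cover: 151 mm long along its own y, 17 mm wide along x, 9 mm high, about 40 g.
- latch (a joint): Turn latch at the tray's far (+x) end, rad. 0: arm along the tray's -y, clear of the cover; grows clockwise seen from above; 1.57 (the stop): arm along the tray's -x, over the cover. Starts at -0.45 to 0.1, stays where it is left, turns with under 2 N at the post. Arm 42 to 48 mm above the table: it passes 2 mm over a cover that is home.
- latch_post (a point): Middle of the upright thumb post on the latch arm, to push or pinch: round, 12 mm diameter, 48 to 78 mm above the table (this point at 63 mm), 45 mm from the latch's axis.
- latch_hinge (a point): Point on the latch's vertical axis, 63 mm above the table, at x = 112 mm, y = 0 of the tray.
- iodine: Small amber glass bottle, 36 mm diameter, 75 mm high, a bystander beyond the work. Origin: centre of its underside.
- plaster_tin: Round tin with a wider flat red lid, 108 mm across, 88 mm high, a bystander at the right. Origin: centre of its underside.
- petri_dish: Flat clear round dish, 69 mm across, 15 mm high, a bystander at the front right. Origin: centre of its underside.
- tweezers: The tweezers themselves; origin at the centre of their underside, 4.5 mm below tweezers_mid.

How it is judged (in metres and radians):
On the way, in this order (a step that is already met when the one before it is completed fails the run):
1. the tweezers lie flat in the open tray, released (x of tweezers_mid in the frame of cassette between -0.03 and 0.03 m and y of tweezers_mid in the frame of cassette between -0.045 and 0.045 m and z of tweezers_mid in the frame of cassette between 0.005 and 0.024 m and angle between tweezers_mid's own y axis and vertical between 1.42 and 1.72 rad and contact force between the fingers and tweezers below 0.1 N and linear speed of tweezers below 0.02 m/s), for 0.2 s.
2. the cover is home on both pins (x of cover_handle in the frame of cassette between -0.005 and 0.005 m and y of cover_handle in the frame of cassette between -0.005 and 0.005 m and z of cover_handle in the frame of cassette between 0.064 and 0.0705 m and angle between the x axis of cover_handle and the x axis of cassette, either way round below 0.06 rad and angle between cover_handle's own z axis and vertical below 0.04 rad), for 0.2 s.
3. the latch is swung over the cover (value of joint latch above 1.4 rad), for 0.2 s.
At the end, for the whole second after the job is handed in: Tweezers flat on the tray floor (within 30 mm lengthwise, 45 mm sideways of its centre); cover home on the rim, both pins through its holes (within 5 mm and 0.06 rad of the tray, level, under 2.5 mm proud); latch at 1.4 rad or more over it; all released, at rest (all of step 2 and x of tweezers_mid in the frame of cassette between -0.03 and 0.03 m and y of tweezers_mid in the frame of cassette between -0.045 and 0.045 m and z of tweezers_mid in the frame of cassette between 0.005 and 0.024 m and angle between tweezers_mid's own y axis and vertical between 1.42 and 1.72 rad and linear speed of each of cover, tweezers below 0.02 m/s and value of joint latch above 1.4 rad); the robot touches nothing.
It fails at once if the amber bottle is pushed away or tipped (distance of iodine from where it was at the start of the episode above 0.04 m or angle between iodine's own z axis and vertical above 0.5 rad).
It fails at once if the tin is pushed away or tipped (distance of plaster_tin from where it was at the start of the episode above 0.04 m or angle between plaster_tin's own z axis and vertical above 0.5 rad).
It fails at once if the dish is pushed away or tipped (distance of petri_dish from where it was at the start of the episode above 0.04 m or angle between petri_dish's own z axis and vertical above 0.5 rad).
It also fails if it takes over 69 s, if anything falls off the work surface, if the arm or the gripper's body presses on something with over 40 N, if the wrist force passes 120 N, or if a joint passes its speed limit or range.

## Working session

There is one attempt and no reset: what is moved stays moved. The work goes in short steps, Python scripts to look and compute and a tool call to move; the robot and the scene stay as the last step left them, time stands still between calls to the robot, and variables do not carry over. Pictures are saved under pics/ and viewed, and the job is handed in when it is done.

Besides the shell and the picture viewer there is one more tool, called after "Request:" as name(argument=value, ...), one argument or row to a line, values as JSON. play_rows: Moves the arm, as the interface text tells. Its arguments: {"type":"object","properties":{"increments":{"type":"array","items":{"type":"array"}}},"required":["increments"]}

```bash
mkdir -p pics; ls; python3 - <<'E'
from plant import manip
import cv2
print(manip.state())
for n in ("scene","side","wrist"):
    p=manip.camera_params(n); print(n,p)
    cv2.imwrite(f"pics/{n}0.png",manip.capture(n))
E
```

```text
pics
{'time': 0.0, 'joint_pos': array([ 8.88419971e+01,  2.20925191e+01,  3.80965381e-01, -2.91454614e-02,
       -6.84105268e+01, -1.48164345e+01]), 'qd': array([ 0.13351756, -0.05171931,  0.01082371, -0.07307845,  0.05414259,
       -0.06309269]), 'tau': array([ 3.24326093e-04, -3.92286694e+01,  1.88403279e+01,  4.18608114e+00,
       -4.68946091e-03, -2.16077694e-06]), 'position': array([0.17182654, 0.6003231 , 0.23021075]), 'ee_rot': array([  92.31075785,   89.87495012, -103.67443263]), 'contact_force': array([ 0.42219264,  0.23912365, -0.23848232]), 'moment': array([ 0.03028484, -0.00528298,  0.0223972 ]), 'grip_width': 1.0017601333238875}
scene {'mtx': array([[356.19966613,   0.        , 253.43948213],
       [  0.        , 356.19966613, 189.11438573],
       [  0.        ,   0.        ,   1.        ]]), 'R': array([[-8.84489667e-01, -4.66559338e-01,  6.42135576e-04],
       [-3.40926625e-01,  6.45378010e-01, -6.83561453e-01],
       [ 3.18507559e-01, -6.04821963e-01, -7.29892682e-01]]), 't': array([0.46005991, 0.28964298, 0.79583852])}
side {'mtx': array([[451.35155403,   0.        , 253.39744143],
       [  0.        , 451.35155403, 189.11787498],
       [  0.        ,   0.        ,   1.        ]]), 'R': array([[-0.99547229, -0.09238595, -0.02235514],
       [-0.03778601,  0.60043516, -0.79878022],
       [ 0.08721888, -0.79431887, -0.60120746]]), 't': array([0.5605401 , 0.12887064, 1.06248335])}
wrist {'mtx': array([[264.28741017,   0.        , 255.82806928],
       [  0.        , 264.28741017, 187.52371142],
       [  0.        ,   0.        ,   1.        ]]), 'R': array([[-0.27542898, -0.96131991,  0.00170312],
       [-0.90847314,  0.26086629,  0.32653535],
       [-0.31434922,  0.08839006, -0.94518346]]), 't': array([ 0.62393283, -0.0418809 ,  0.37990612])}
```

View pics/scene0.png

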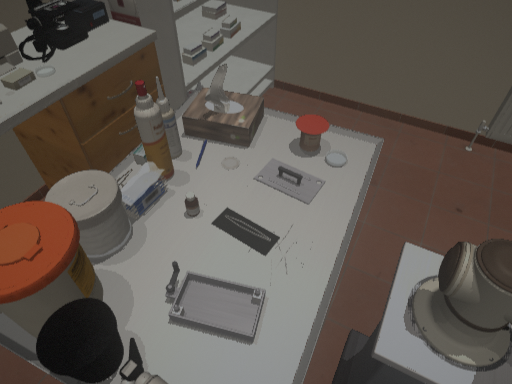

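View pics/side0.png

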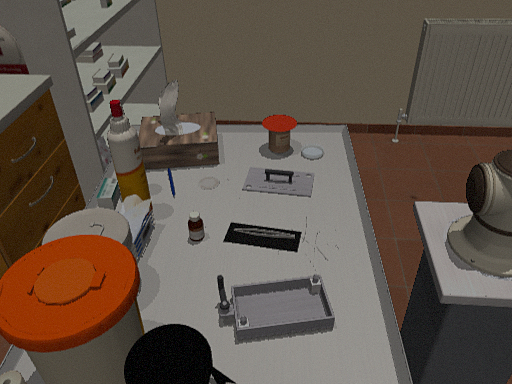

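View pics/wrist0.png

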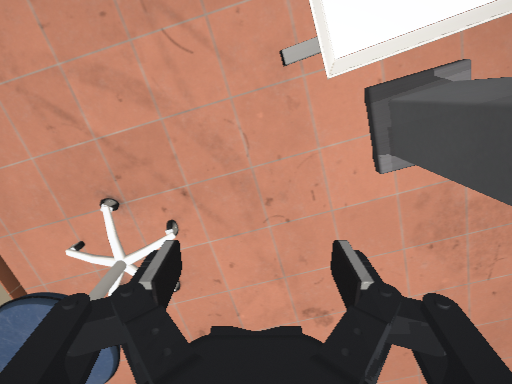

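```bash
cat > h.py <<'E'
import numpy as np,cv2
from plant import manip
def ray(p,uv,z):
    K,R,t=p["mtx"],p["R"],p["t"]
    d=R.T@np.linalg.inv(K)@np.array([uv[0],uv[1],1.]); c=-R.T@t
    s=(z-c[2])/d[2]; return c+s*d
def proj(p,X):
    q=p["mtx"]@(p["R"]@np.array(X)+p["t"]); return q[:2]/q[2]
E
python3 - <<'E'
import cv2,numpy as np
a=cv2.imread("pics/side0.png");b=cv2.imread("pics/scene0.png")
c=cv2.resize(a[265:345,205:345],None,fx=5,fy=5,interpolation=cv2.INTER_CUBIC);cv2.imwrite("pics/c1.png",c)
c=cv2.resize(a[160:255,180:325],None,fx=5,fy=5,interpolation=cv2.INTER_CUBIC);cv2.imwrite("pics/c2.png",c)
c=cv2.resize(b[250:345,150:280],None,fx=6,fy=6,interpolation=cv2.INTER_CUBIC);cv2.imwrite("pics/c3.png",c)
c=cv2.resize(b[150:260,200:335],None,fx=5,fy=5,interpolation=cv2.INTER_CUBIC);cv2.imwrite("pics/c4.png",c)
E
```

```text
(no output)
```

View pics/c1.png

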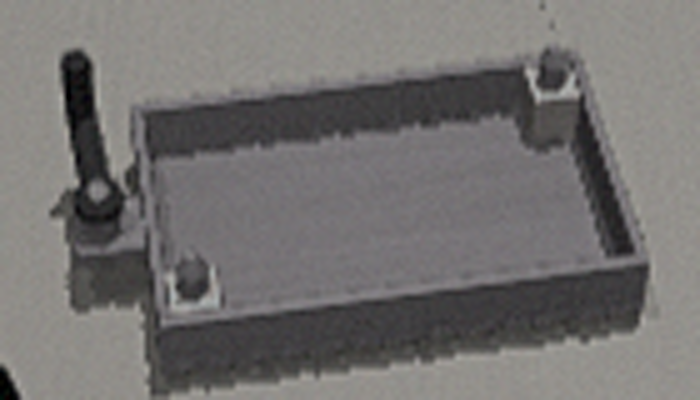

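View pics/c2.png

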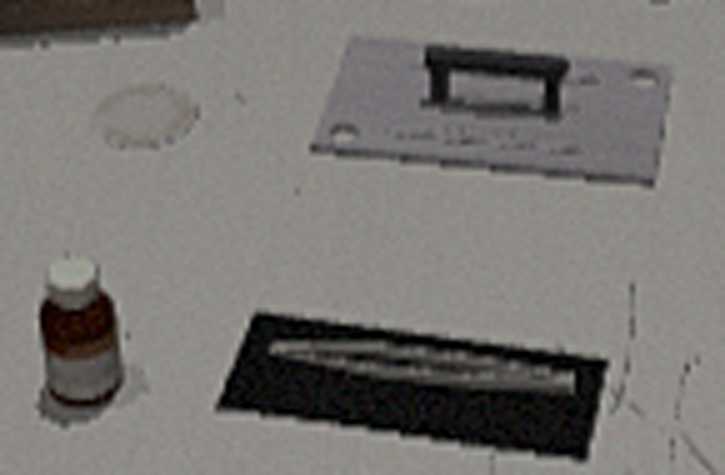

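View pics/c3.png

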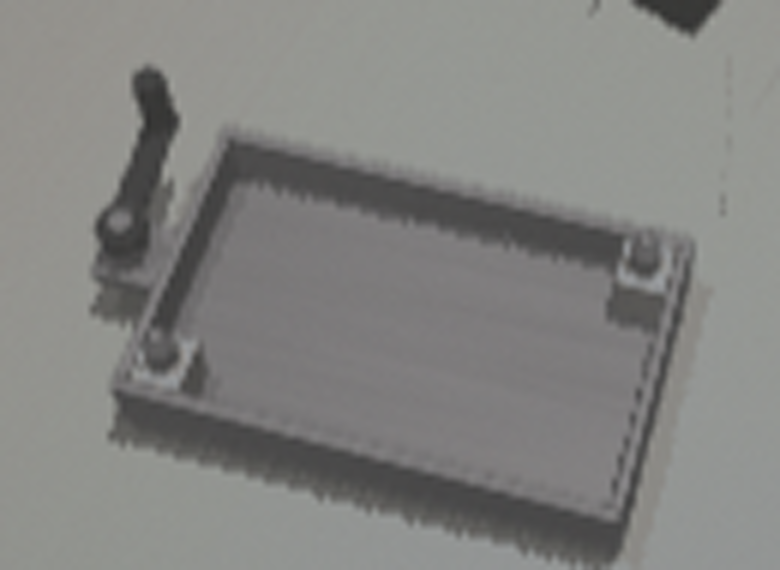

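View pics/c4.png

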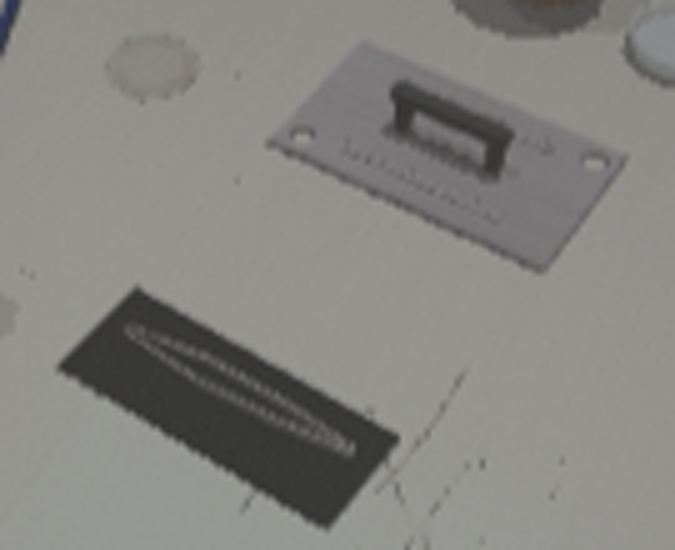

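```bash
python3 - <<'E'
from h import *
ps,pc=manip.camera_params("side"),manip.camera_params("scene")
D={ 'tray':(36,[(137,105),(572,50),(645,262),(160,320)],[(230,128),(690,240),(620,520),(115,390)],1),
'pins':(56,[(188,258),(552,52)],[(158,330),(645,235)],1),
'latchhinge,post(48,78)':(78,[(75,52)],[(148,70)],1),
'cover':(4,[(350,38),(672,68),(655,180),(310,150)],[(363,42),(628,155),(543,268),(268,145)],2),
'holes':(4,[(345,132),(643,75)],[(302,135),(595,160)],2),
'handle':(38,[(425,45),(568,60)],[(393,85),(512,133)],2),
'tw':(9,[(268,350),(575,380)],[(128,328),(352,450)],2),
'mat':(3,[(255,312),(608,358),(588,460),(218,410)],[(138,286),(400,438),(328,530),(57,368)],2)}
for k,(z,a,b,w) in D.items():
    for i in range(len(a)):
        ua=np.array(a[i])/5+((205,265) if w==1 else (180,160))
        ub=(np.array(b[i])/6+(150,250)) if w==1 else np.array(b[i])/5+(200,150)
        print(k,ray(ps,ua,z/1000)[:2].round(4),ray(pc,ub,z/1000)[:2].round(4))
E
```

```text
tray [0.5869 0.203 ] [0.588  0.1991]
tray [0.408  0.1598] [0.4076 0.1575]
tray [0.3828 0.2659] [0.3823 0.2618]
tray [0.5648 0.306 ] [0.5635 0.3055]
pins [0.555  0.2923] [0.5549 0.2861]
pins [0.4179 0.1798] [0.4189 0.1729]
latchhinge,post(48,78) [0.6083 0.2136] [0.6106 0.2107]
cover [ 0.5988 -0.2774] [ 0.5989 -0.2824]
cover [ 0.4103 -0.258 ] [ 0.4117 -0.2654]
cover [ 0.421  -0.1519] [ 0.4236 -0.1564]
cover [ 0.6101 -0.1669] [ 0.6095 -0.1705]
holes [ 0.5925 -0.1846] [ 0.5951 -0.188 ]
holes [ 0.427  -0.2499] [ 0.428 -0.252]
handle [ 0.5503 -0.2234] [ 0.5508 -0.2212]
handle [ 0.4702 -0.2135] [ 0.4714 -0.2167]
tw [0.6114 0.003 ] [ 0.6093 -0.0038]
tw [0.461  0.0142] [0.4639 0.0117]
mat [ 0.6228 -0.0314] [ 0.6228 -0.0368]
mat [ 0.4451 -0.0091] [ 0.4465 -0.011 ]
mat [0.4539 0.0618] [0.4549 0.0576]
mat [0.6311 0.0405] [0.632  0.0344]
```

```bash
cat >> h.py <<'E'
from scipy.spatial.transform import Rotation as Ro
def toolR(s): 
    r=s["ee_rot"]; return Ro.from_euler("xyz",r,degrees=True).as_matrix()
def need(target=None,jaw=None):
    """target world TCP, jaw axis angle deg (mod 180)"""
    s=manip.state();R=toolR(s)
    y=R[:,1];a=np.degrees(np.arctan2(y[1],y[0]))
    print("t",round(s["time"],2),"pos",s["position"].round(4),"jaw",round(a,2),"tilt",R[:2,0].round(4),"w",round(s["grip_width"],3),"F",s["contact_force"].round(1),"q16",s["joint_pos"][[0,5]].round(1))
    if target is not None:
        d=R.T@(np.array(target)-s["position"]); print("shift",d.round(4))
    if jaw is not None:
        dj=(jaw-a+90)%180-90
        print("turn rad (about tool x, down)",round(-np.radians(dj),4))
E
python3 - <<'E'
from h import *
need((0.485,0.232,0.23),103)
s=manip.state();R=toolR(s);p=manip.camera_params("wrist")
print(R.round(3)); c=-p["R"].T@p["t"]; print("cam in tool",(R.T@(c-s["position"])).round(4)); print("cam axes in tool",(R.T@p["R"].T).round(3))
E
```

```text
t 0.15 pos [0.1719 0.6005 0.2305] jaw -105.98 tilt [-0.0003 -0.0016] w 1.001 F [-0.1  0.1 -0.2] q16 [ 88.8 -14.8]
shift [ 0.001   0.268  -0.4025]
turn rad (about tool x, down) -0.5058
[[-0.    -0.275 -0.961]
 [-0.002 -0.961  0.275]
 [-1.     0.002 -0.   ]]
cam in tool [-0.1413  0.0002 -0.0847]
cam axes in tool [[ 0.    -0.327  0.945]
 [ 1.    -0.    -0.   ]
 [ 0.     0.945  0.327]]
```

```bash
python3 - <<'E'
from h import *
for n,uv in (("side",(170,345)),("side",(215,370)),("scene",(80,335)),("side",(70,280)),("scene",(15,240))):
    p=manip.camera_params(n); print(n,uv,[ray(p,uv,z)[:2].round(3).tolist() for z in (0,.1,.2,.3)])
for n in ("side","scene"):
  print(proj(manip.camera_params(n),(0.172,0.6,.23)))
E
```

```text
side (170, 345) [[0.693, 0.326], [0.664, 0.391], [0.634, 0.457], [0.605, 0.522]]
side (215, 370) [[0.599, 0.371], [0.582, 0.43], [0.565, 0.489], [0.548, 0.549]]
scene (80, 335) [[0.722, 0.422], [0.662, 0.433], [0.601, 0.444], [0.541, 0.455]]
side (70, 280) [[0.955, 0.181], [0.891, 0.266], [0.827, 0.35], [0.762, 0.435]]
scene (15, 240) [[1.063, 0.321], [0.959, 0.345], [0.854, 0.369], [0.75, 0.393]]
[574.13830442 480.75261956]
[284.77690372 702.51239535]
```

Request:
play_rows(
  increments=[
    [-1, [0, 0.027, -0.041], 0],
    [-1, [0, 0.027, -0.041], 0],
    [-1, [0, 0.027, -0.041], 0],
    [-1, [0, 0.027, -0.041], 0],
    [-1, [0, 0.027, -0.041], 0],
    [-1, [0, 0.027, -0.041], 0],
    [-1, [0, 0.027, -0.041], 0],
    [-1, [0, 0.027, -0.041], 0],
  ],
)

```text
time: 0.95
position: [0.4298, 0.2992, 0.2277]
ee_rot: [86.2, 89.7, -109.1]
contact_force: [0.8, 0.0, 0.6]
grip_width: 0.997
```

Request:
play_rows(
  increments=[
    [0, [0, 0.009, -0.007], -0.065],
    [0, [0, 0.009, -0.007], -0.065],
    [0, [0, 0.009, -0.007], -0.065],
    [0, [0, 0.009, -0.007], -0.065],
    [0, [0, 0.009, -0.007], -0.065],
    [0, [0, 0.009, -0.007], -0.065],
    [0, [0, 0.009, -0.007], -0.065],
    [0, [0, 0.009, -0.007], -0.06],
  ],
)

```text
time: 1.75
position: [0.4855, 0.2161, 0.2257]
ee_rot: [37.1, 89.4, -128.1]
contact_force: [-0.1, 0.6, 0.4]
grip_width: 0.499
```

```bash
python3 - <<'E'
from h import *
need((0.485,0.232,0.23),103)
import pickle
p=manip.camera_params("wrist");im=manip.capture("wrist");pickle.dump((p,manip.state()),open("w1.pkl","wb"))
cv2.imwrite("pics/w1.png",im)
for X in [(0.555,.289,.056),(.418,.176,.056),(.485,.232,.009)]: print(proj(p,X).round(1))
E
```

```text
t 1.75 pos [0.4855 0.2161 0.2257] jaw -75.19 tilt [-0.0064 -0.0082] w 0.499 F [-0.1  0.6  0.4] q16 [41.6 63.2]
shift [-0.0044 -0.0154 -0.0035]
turn rad (about tool x, down) 0.0316
[207.   93.7]
[271.2 224.2]
[243.4 157. ]
```

View pics/w1.png

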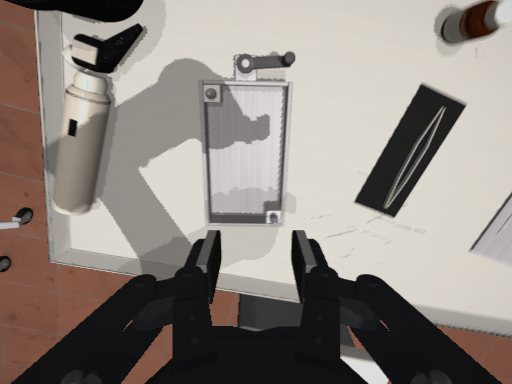

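```bash
python3 - <<'E'
from h import *
print(manip.state()["joint_pos"].round(1))
im=cv2.imread("pics/w1.png")
cv2.imwrite("pics/w1a.png",cv2.resize(im[45:235,195:305],None,fx=3.1,fy=3.1,interpolation=cv2.INTER_CUBIC))
cv2.imwrite("pics/w1b.png",cv2.resize(im[75:225,345:475],None,fx=3.5,fy=3.5,interpolation=cv2.INTER_CUBIC))
E
python3 -c "
import cv2,numpy as np
a=cv2.imread('pics/w1a.png');b=cv2.imread('pics/w1b.png')
h=max(a.shape[0],b.shape[0]);o=np.zeros((h,a.shape[1]+b.shape[1],3),np.uint8);o[:a.shape[0],:a.shape[1]]=a;o[:b.shape[0],a.shape[1]:]=b
print(a.shape,b.shape);cv2.imwrite('pics/w1c.png',o)"
```

```text
[ 41.4  13.5 -12.8   0.2 -64.3  63.3]
(589, 341, 3) (525, 455, 3)
```

View pics/w1c.png

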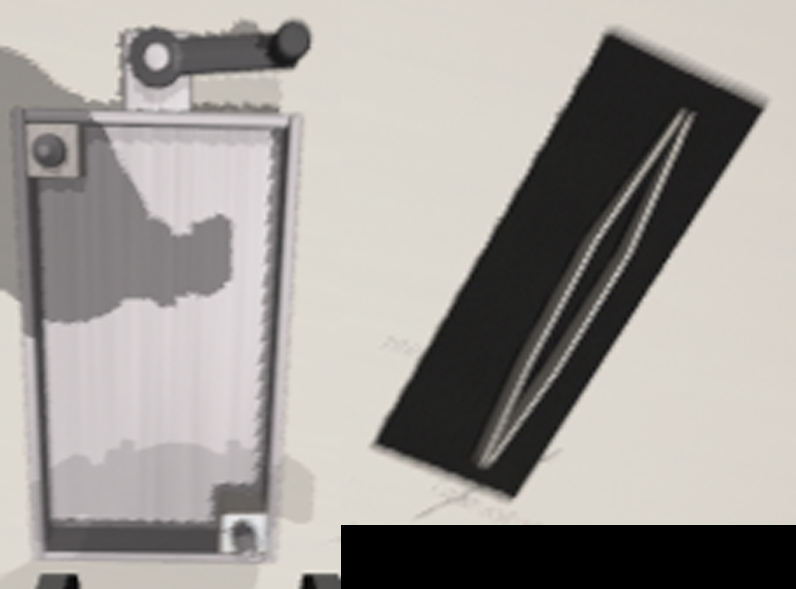

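```bash
python3 - <<'E'
from h import *
import pickle
p,s=pickle.load(open("w1.pkl","rb"))
A=lambda x,y:(x/3.1+195-.35,y/3.1+45-.35)
B=lambda x,y:((x-341)/3.5+345-.35,y/3.5+75-.35)
c=[ray(p,A(*u),.036)[:2] for u in [(12,110),(300,115),(270,560),(35,557)]]
print("rim",np.round(c,4),np.mean(c,0).round(4))
d=c[0]+c[1]-c[2]-c[3];print("yaw",np.degrees(np.arctan2(d[1],d[0])), np.linalg.norm(c[0]-c[3]),np.linalg.norm(c[0]-c[1]))
f,n=[ray(p,A(*u),.054)[:2] for u in [(48,148),(245,528)]]
print("pins",f,n,(f+n)/2,np.degrees(np.arctan2(*(f-n)[::-1]))-26.565,np.linalg.norm(f-n))
print("post,hinge",ray(p,A(293,38),.078),ray(p,A(156,55),.06))
t=[ray(p,B(*u),.012)[:2] for u in [(687,110),(483,467),(586,243),(633,257)]]
print("tw",np.round(t,4),(t[0]+t[1])/2,(t[2]+t[3])/2,np.linalg.norm(t[0]-t[1]),np.linalg.norm(t[2]-t[3]),np.degrees(np.arctan2(*(t[0]-t[1])[::-1])))
E
```

```text
rim [[0.5662 0.3046]
 [0.5921 0.2   ]
 [0.4104 0.1573]
 [0.3852 0.26  ]] [0.4885 0.2305]
yaw 13.527890064625403 0.18639073126299371 0.10775460208171654
pins [0.55715407 0.2861898 ] [0.43079461 0.17621962] [0.49397434 0.23120471] 14.46793621179135 0.1675116555786139
post,hinge [0.61020501 0.21385204 0.078     ] [0.59590802 0.25577816 0.06      ]
tw [[ 0.6161 -0.0011]
 [ 0.4644  0.0124]
 [ 0.5617  0.0129]
 [ 0.5614 -0.0072]] [0.54027232 0.00568198] [0.56153633 0.00285057] 0.152288624607063 0.02014060599860387 -5.072901853612184
```

Request:
play_rows(
  increments=[
    [0, [0.01, 0.027, -0.0045], 0.043],
    [0, [0.013, 0.027, -0.0045], 0.043],
    [0, [0.013, 0.027, -0.0045], 0.043],
    [0, [0.013, 0.027, -0.0045], 0.043],
    [0, [0.013, 0.027, -0.0045], 0.043],
    [0, [0.013, 0.027, -0.0045], 0.043],
    [0, [0.013, 0.027, -0.0045], 0.043],
    [0.2, [0.013, 0.025, -0.0045], 0.043],
  ],
)

```text
time: 2.6
position: [0.5453, 0.0038, 0.1229]
ee_rot: [67.7, 89.6, -118.2]
contact_force: [0.8, 0.0, 0.6]
grip_width: 0.397
```

```bash
python3 - <<'E'
from h import *
need((0.540,0.0055,0.06),-95.1)
import pickle
p=manip.camera_params("wrist");im=manip.capture("wrist");pickle.dump((p,manip.state()),open("w2.pkl","wb"))
cv2.imwrite("pics/w2.png",im)
E
```

```text
t 2.6 pos [0.5453 0.0038 0.1229] jaw -95.89 tilt [-0.003  -0.0055] w 0.397 F [0.8 0.  0.6] q16 [17.6 66.3]
shift [ 0.0629 -0.0016  0.0053]
turn rad (about tool x, down) -0.0137
```

View pics/w2.png

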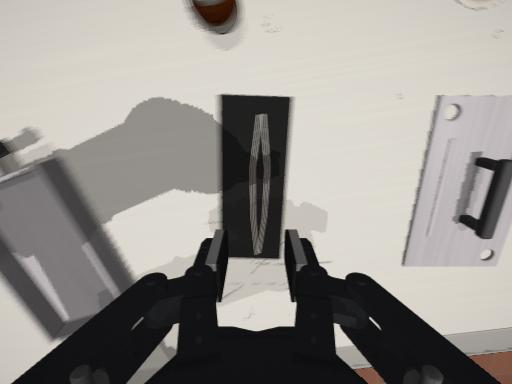

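```bash
python3 - <<'E'
from h import *
import pickle
p=manip.camera_params("wrist");im=manip.capture("wrist");pickle.dump((p,manip.state()),open("w2.pkl","wb"))
cv2.imwrite("pics/w2.png",im)
need((0.540,0.0055,0.06),-95.1)
g=cv2.cvtColor(im,cv2.COLOR_BGR2GRAY)
# mat region polygon rough, bright pixels within
roi=np.zeros_like(g);roi[100:257,226:284]=1
m=((g>75)&(roi>0)).astype(np.uint8)
ys,xs=np.nonzero(m);print(len(xs),xs.min(),xs.max(),ys.min(),ys.max())
P=np.array([ray(p,(x,y),.010)[:2] for x,y in zip(xs,ys)])
r=cv2.minAreaRect(P.astype(np.float32)*1000);print(r)
cv2.imwrite("pics/w2m.png",np.hstack([cv2.resize(im[90:265,210:300],None,fx=3,fy=3),cv2.cvtColor(cv2.resize(m[90:265,210:300]*255,None,fx=3,fy=3),cv2.COLOR_GRAY2BGR)]))
E
```

```text
t 2.7 pos [0.5436 0.0023 0.1213] jaw -96.02 tilt [-0.008  -0.0066] w 0.405 F [-0.4  0.5 -0.1] q16 [17.5 66.3]
shift [ 0.0613 -0.0033  0.0035]
turn rad (about tool x, down) -0.0161
1240 245 283 113 256
((534.9882202148438, -7.622444152832031), (38.33941650390625, 154.3229217529297), 85.80773162841797)
```

View pics/w2m.png

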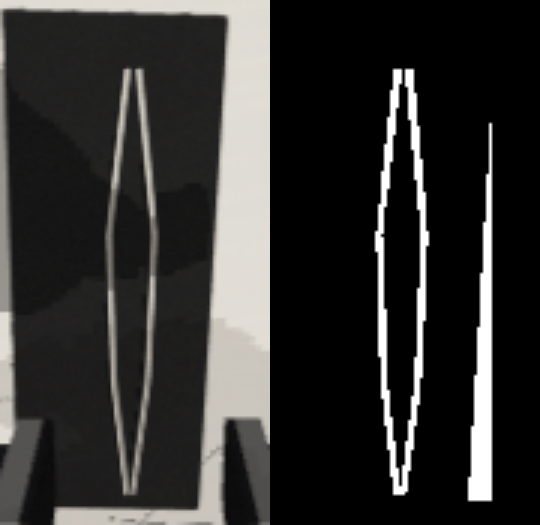

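```bash
python3 - <<'E'
from h import *
import pickle
p,s=pickle.load(open("w2.pkl","rb"))
t=[ray(p,u,.012)[:2] for u in [(254,113.),(253,254.7),(245.3,168),(262.5,168)]]
print(np.round(t,4),(t[0]+t[1])/2,(t[2]+t[3])/2,np.linalg.norm(t[0]-t[1]),np.linalg.norm(t[2]-t[3]),np.degrees(np.arctan2(*(t[0]-t[1])[::-1])))
m=(t[0]+t[1])/2
need((*m,0.05),-95.2)
E
```

```text
[[ 0.6125 -0.0059]
 [ 0.4634  0.0117]
 [ 0.5621  0.0082]
 [ 0.5602 -0.0084]] [0.53794706 0.00289462] [ 5.61154360e-01 -1.21192785e-04] 0.15017555523225556 0.016757799382241475 -6.711703210750961
t 2.7 pos [0.5436 0.0023 0.1213] jaw -96.02 tilt [-0.008  -0.0066] w 0.405 F [-0.4  0.5 -0.1] q16 [17.5 66.3]
shift [ 0.0713 -0.0005  0.0052]
turn rad (about tool x, down) -0.0144
```

Request:
play_rows(
  increments=[
    [0.2, [0.016, 0, 0], 0.012],
    [0.2, [0.016, 0, 0], 0],
    [0.2, [0.016, 0, 0], 0],
    [0.2, [0.016, 0, 0], 0],
    [0.2, [0.016, 0, 0], 0],
    [0.2, [0.01, 0, 0], 0],
    [0.2, [0.006, 0, 0], 0],
    [0.2, [0, 0, 0], 0],
  ],
)

```text
time: 3.5
position: [0.5453, 0.0061, 0.0245]
ee_rot: [75.8, 89.7, -111.0]
contact_force: [-1.0, -0.2, -0.7]
grip_width: 0.396
```

```bash
python3 - <<'E'
from h import *
need((0.543,0.0024,0.0055),-96.7)
E
```

```text
t 3.5 pos [0.5453 0.0061 0.0245] jaw -96.8 tilt [-0.0021 -0.0054] w 0.396 F [-1.  -0.2 -0.7] q16 [17.8 65. ]
shift [0.019  0.0039 0.0018]
turn rad (about tool x, down) -0.0017
```

Request:
play_rows(
  increments=[
    [0.2, [0.006, 0.002, 0.001], 0],
    [0.2, [0.006, 0.001, 0], 0],
    [0.2, [0.004, 0, 0], 0],
    [0.2, [0.002, 0, 0], 0],
    [0.2, [0, 0, 0], 0],
    [0.8, [0, 0, 0], 0],
    [1, [0, 0, 0], 0],
    [1, [0, 0, 0], 0],
  ],
)

```text
time: 4.3
position: [0.5457, 0.0034, 0.0074]
ee_rot: [130.3, 89.7, -56.5]
contact_force: [-0.2, 1.0, -0.6]
grip_width: 0.154
```

```bash
python3 - <<'E'
from h import *
need((0.543,0.0024,0.0055),-96.7)
E
```

```text
t 4.3 pos [0.5457 0.0034 0.0074] jaw -96.79 tilt [ 0.0028 -0.0043] w 0.154 F [-0.2  1.  -0.6] q16 [17.5 65.3]
shift [0.0019 0.0013 0.0026]
turn rad (about tool x, down) -0.0015
```

Request:
play_rows(
  increments=[
    [1, [0, 0, 0], 0],
    [1, [0, 0, 0], 0],
    [1, [-0.01, 0, 0], 0],
    [1, [-0.015, 0, 0], 0],
    [1, [-0.02, 0, 0], 0],
    [1, [-0.02, 0, 0], 0],
    [1, [-0.015, 0, 0], 0],
    [1, [0, 0, 0], 0],
  ],
)

```text
time: 5.1
position: [0.5455, 0.0038, 0.0931]
ee_rot: [135.6, 89.7, -51.2]
contact_force: [0.2, 0.1, -1.1]
grip_width: 0.155
```

```bash
python3 - <<'E'
from h import *
import pickle
need()
p=manip.camera_params("wrist");im=manip.capture("wrist");pickle.dump((p,manip.state()),open("w3.pkl","wb"))
cv2.imwrite("pics/w3.png",im)
need((0.488,0.231,0.1),-76.5)
E
```

```text
t 5.1 pos [0.5455 0.0038 0.0931] jaw -96.77 tilt [ 0.0035 -0.0044] w 0.155 F [ 0.2  0.1 -1.1] q16 [17.6 65.3]
t 5.15 pos [0.5448 0.0037 0.092 ] jaw -96.8 tilt [ 0.0016 -0.0046] w 0.15 F [ 0.3 -0.3 -0.8] q16 [17.6 65.3]
shift [-0.0091 -0.219   0.0833]
turn rad (about tool x, down) -0.3542
```

View pics/w3.png

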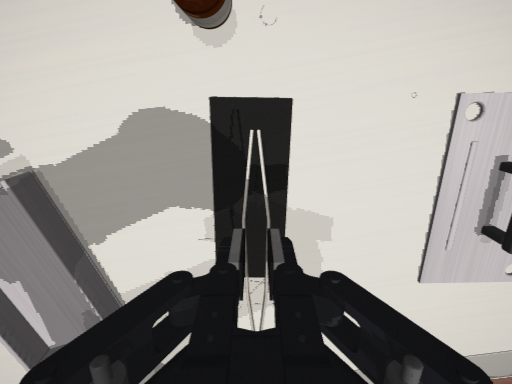

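Request:
play_rows(
  increments=[
    [1, [-0.002, -0.028, 0.0045], -0.044],
    [1, [-0.001, -0.029, 0.0045], -0.044],
    [1, [-0.001, -0.029, 0.0045], -0.044],
    [1, [-0.001, -0.029, 0.0045], -0.044],
    [1, [-0.001, -0.029, 0.0045], -0.044],
    [1, [-0.001, -0.029, 0.0045], -0.044],
    [1, [0, -0.029, 0.0045], -0.044],
    [1, [0, -0.025, 0.004], -0.044],
  ],
)

```text
time: 5.95
position: [0.4958, 0.2312, 0.0908]
ee_rot: [29.9, 89.2, -136.4]
contact_force: [0.8, 0.2, -0.8]
grip_width: 0.157
```

```bash
python3 - <<'E'
from h import *
import pickle
need((0.4955,0.2328,0.04),-76.5)
p=manip.camera_params("wrist");im=manip.capture("wrist");pickle.dump((p,manip.state()),open("w4.pkl","wb"))
cv2.imwrite("pics/w4.png",im)
need((0.4955,0.2328,0.04),-76.5)
E
```

```text
t 5.95 pos [0.4958 0.2312 0.0908] jaw -76.33 tilt [-0.0107 -0.0101] w 0.157 F [ 0.8  0.2 -0.8] q16 [42.  61.6]
shift [ 0.0508 -0.002  -0.0007]
turn rad (about tool x, down) 0.0029
t 6.0 pos [0.4953 0.2339 0.0908] jaw -76.1 tilt [-0.0099 -0.0091] w 0.156 F [-0.7  0.6 -0.8] q16 [42.2 61.7]
shift [ 0.0508  0.0008 -0.0005]
turn rad (about tool x, down) 0.007
```

View pics/w4.png

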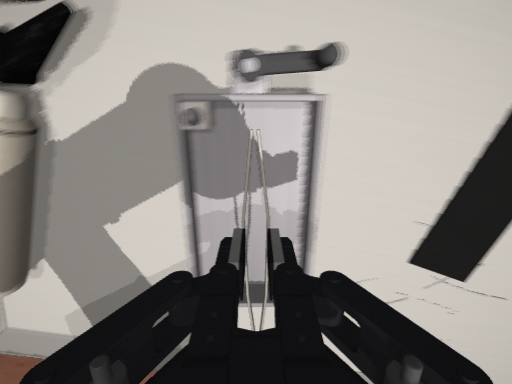

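Request:
play_rows(
  increments=[
    [1, [0.01, 0, 0], 0],
    [1, [0.012, 0, 0], 0],
    [1, [0.012, 0, 0], 0],
    [1, [0.012, 0, 0], 0],
    [1, [0.012, 0, 0], 0],
    [1, [0.007, 0, 0], 0],
    [1, [0, 0, 0], 0],
    [1, [0, 0, 0], 0],
  ],
)

```text
time: 6.8
position: [0.4909, 0.2264, 0.0139]
ee_rot: [26.1, 88.4, -140.4]
contact_force: [0.6, -0.3, -0.3]
grip_width: 0.157
```

```bash
python3 - <<'E'
from h import *
need((0.4955,0.2328,0.014),-76.5)
E
```

```text
t 6.8 pos [0.4909 0.2264 0.0139] jaw -76.5 tilt [-0.0217 -0.018 ] w 0.157 F [ 0.6 -0.3 -0.3] q16 [41.9 61.7]
shift [-0.0003 -0.0051 -0.0059]
turn rad (about tool x, down) -0.0001
```

Request:
play_rows(
  increments=[
    [0.6, [0, 0, 0], 0],
    [0.3, [0, 0, 0], 0],
    [0.2, [0, 0, 0], 0],
    [0.2, [-0.005, 0, 0], 0],
    [0.2, [-0.015, 0, 0], 0],
    [0.2, [-0.03, 0, 0], 0],
    [0.2, [-0.03, 0, 0], 0],
    [0.2, [-0.03, 0, 0], 0],
  ],
)

```text
time: 7.6
position: [0.492, 0.2271, 0.127]
ee_rot: [26.1, 88.1, -140.5]
contact_force: [0.6, 0.0, 0.1]
grip_width: 0.399
```

```bash
python3 - <<'E'
from h import *
import pickle
for i in range(2):
    p=manip.camera_params("wrist");im=manip.capture("wrist");pickle.dump((p,manip.state()),open("w5.pkl","wb"))
    cv2.imwrite("pics/w5.png",im)
    need()
E
```

```text
t 7.65 pos [0.4953 0.2292 0.1328] jaw -76.43 tilt [-0.0159 -0.0155] w 0.401 F [ 1.4 -0.2  4.3] q16 [41.9 61.6]
t 7.7 pos [0.495  0.2293 0.1308] jaw -76.46 tilt [-0.0164 -0.0149] w 0.4 F [-0.1  0.1 -0.6] q16 [41.9 61.6]
```

View pics/w5.png

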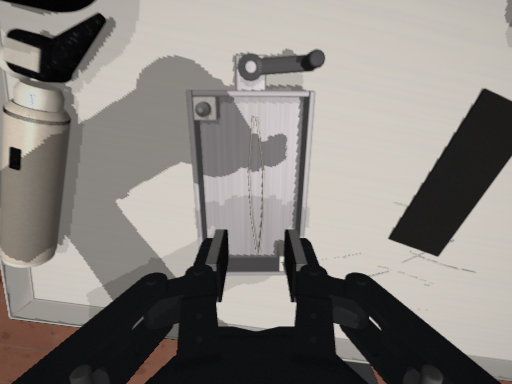

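Request:
play_rows(
  increments=[
    [-0.2, [-0.02, 0, 0.008], 0],
    [-0.2, [-0.02, 0, 0.008], 0],
    [-0.2, [-0.02, 0, 0.008], 0],
    [-0.2, [-0.02, 0, 0.008], 0],
    [-0.2, [-0.01, 0, 0.008], 0],
    [-0.2, [0, 0, 0], 0],
    [-0.2, [0, 0, 0], 0],
    [-0.2, [0, 0, 0], 0],
  ],
)

```text
time: 8.5
position: [0.4541, 0.2203, 0.2245]
ee_rot: [23.1, 88.7, -143.4]
contact_force: [0.1, 0.4, 0.5]
grip_width: 0.603
```

```bash
python3 - <<'E'
from h import *
import pickle
for i in range(2):
    s=manip.state();p=manip.camera_params("wrist");im=manip.capture("wrist");pickle.dump((p,s),open(f"w6{i}.pkl","wb"))
    cv2.imwrite(f"pics/w6{i}.png",im)
    need()
for X in [(0.555,.289,.056),(.418,.176,.056)]: print(proj(p,X).round(1))
c=im[60:210,180:310]; cv2.imwrite("pics/w6c.png",cv2.resize(c,None,fx=4,fy=4,interpolation=cv2.INTER_CUBIC))
E
```

```text
t 8.55 pos [0.4541 0.2202 0.2242] jaw -76.51 tilt [-0.0184 -0.0137] w 0.601 F [ 0.7  0.5 -0.4] q16 [44.2 59.4]
t 8.6 pos [0.4541 0.2202 0.2242] jaw -76.51 tilt [-0.0184 -0.0138] w 0.6 F [-1.3 -0.7 -1.2] q16 [44.2 59.4]
[213.1  63. ]
[281.7 201.7]
```

View pics/w61.png

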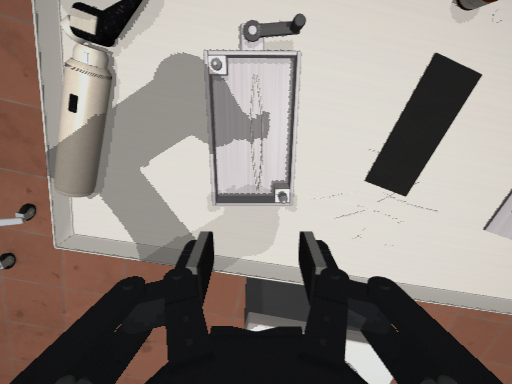

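View pics/w6c.png

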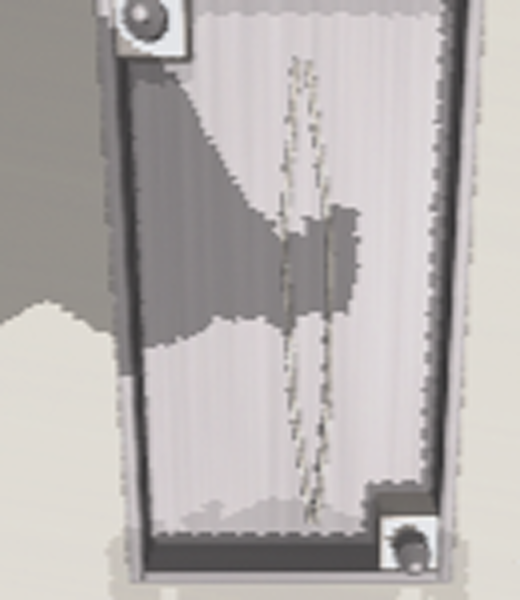

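```bash
python3 - <<'E'
import cv2,numpy as np
im=cv2.imread("pics/w61.png")
a=cv2.resize(im[45:85,200:245],None,fx=8,fy=8,interpolation=cv2.INTER_CUBIC)
b=cv2.resize(im[175:215,265:310],None,fx=8,fy=8,interpolation=cv2.INTER_CUBIC)
cv2.imwrite("pics/w6d.png",np.hstack([a,b]))
c=cv2.resize(im[5:60,235:315],None,fx=8,fy=8,interpolation=cv2.INTER_CUBIC);cv2.imwrite("pics/w6e.png",c)
E
```

```text
(no output)
```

View pics/w6d.png

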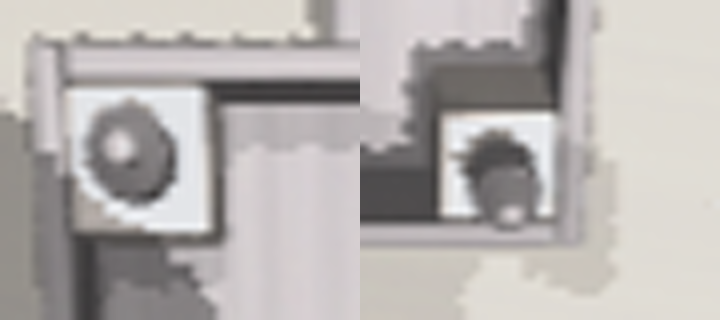

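View pics/w6e.png

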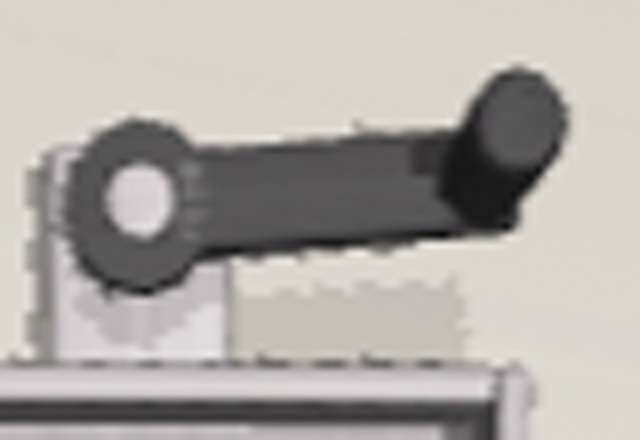

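```bash
python3 - <<'E'
from h import *
import pickle
p,s=pickle.load(open("w61.pkl","rb"))
o=.44
def est(f,n,z):
    f,n=[ray(p,np.array(u)-o,z)[:2] for u in (f,n)]
    print(z,f.round(4),n.round(4),"c",((f+n)/2).round(4),"yaw",np.degrees(np.arctan2(*(f-n)[::-1]))-26.565,np.linalg.norm(f-n))
est((215.1,63.25),(283.75,201.6),.056)
est((217.6,65),(282.3,195.7),.036)
k=[ray(p,np.array(u)-o,.036)[:2] for u in [(204,50.5),(300,51),(297,205),(213.5,205)]]
print(np.round(k,4),np.mean(k,0))
print(ray(p,(299.56,19.3),.078),[ray(p,(252.1,29.5),z) for z in(.048,.056)])
t=[ray(p,u,.015)[:2] for u in [(255.3,74.5),(257.8,189.5)]];print("tw",t,(t[0]+t[1])/2)
E
```

```text
0.056 [0.5555 0.2874] [0.4191 0.1742] c [0.4873 0.2308] yaw 13.133446891188147 0.17725708415190358
0.036 [0.5555 0.2873] [0.4192 0.174 ] c [0.4873 0.2306] yaw 13.173443143240764 0.17727548546311328
[[0.5664 0.3046]
 [0.5908 0.201 ]
 [0.4107 0.1509]
 [0.3847 0.261 ]] [0.48814274 0.2293887 ]
[0.6092437  0.21375134 0.078     ] [array([0.59616317, 0.25636307, 0.048     ]), array([0.59471262, 0.25598716, 0.056     ])]
tw [array([0.55658596, 0.24322538]), array([0.41215293, 0.20505329])] [0.48436945 0.22413934]
```

Request:
play_rows(
  increments=[
    [-0.2, [0, 0.03, 0], 0.03],
    [-0.2, [0, 0.046, 0], 0.042],
    [-0.2, [0, 0.046, 0], 0.042],
    [-0.2, [0, 0.046, 0], 0.042],
    [-0.2, [0, 0.046, 0], 0.042],
    [-0.2, [0, 0.046, 0], 0.042],
    [-0.2, [0, 0.046, 0], 0.042],
    [-0.2, [0, 0.04, 0], 0.04],
  ],
)

```text
time: 9.4
position: [0.4884, -0.131, 0.2224]
ee_rot: [38.3, 88.1, -146.9]
contact_force: [-0.4, 0.0, 0.4]
grip_width: 0.602
```

Request:
play_rows(
  increments=[
    [-0.2, [0, 0.03, 0], 0],
    [-0.2, [0, 0.02, 0], 0],
    [-0.2, [0, 0.01, 0], 0],
    [-0.2, [0, 0, 0], 0],
    [-0.2, [0, 0, 0], 0],
    [-0.2, [0, 0, 0], 0],
    [-0.2, [0, 0, 0], 0],
    [-0.2, [0, 0, 0], 0],
  ],
)

```text
time: 10.2
position: [0.4818, -0.1953, 0.2191]
ee_rot: [30.9, 87.7, -154.5]
contact_force: [-0.1, 0.3, 1.4]
grip_width: 0.598
```

```bash
python3 - <<'E'
from h import *
import pickle
for i in range(2):
    s=manip.state();p=manip.camera_params("wrist");im=manip.capture("wrist");pickle.dump((p,s),open(f"w7.pkl","wb"))
cv2.imwrite(f"pics/w7.png",im)
need((0.511,-.2185,.2),-95)
E
```

```text
t 10.3 pos [ 0.4817 -0.1954  0.2192] jaw -95.45 tilt [-0.0358 -0.0171] w 0.602 F [ 0.3 -0.6  0.5] q16 [-3.5 87.5]
shift [ 0.0185  0.0198 -0.032 ]
turn rad (about tool x, down) -0.0078
```

View pics/w7.png

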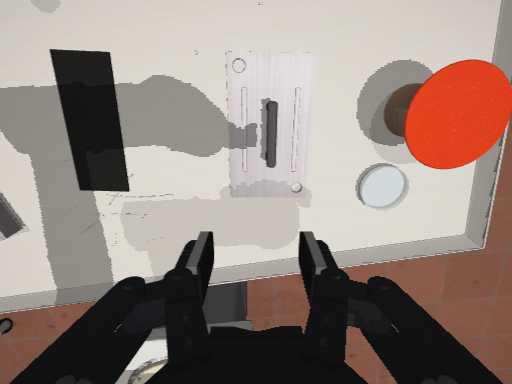

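```bash
python3 - <<'E'
import cv2,numpy as np
im=cv2.imread("pics/w7.png")
cv2.imwrite("pics/w7a.png",cv2.resize(im[45:205,220:320],None,fx=3.7,fy=3.7,interpolation=cv2.INTER_CUBIC))
a=cv2.resize(im[50:85,225:255],None,fx=9,fy=9,interpolation=cv2.INTER_CUBIC)
b=cv2.resize(im[170:205,280:310],None,fx=9,fy=9,interpolation=cv2.INTER_CUBIC)
c=cv2.resize(im[95:175,258:284],None,fx=6,fy=6,interpolation=cv2.INTER_CUBIC)
o=np.zeros((480,270*2+156,3),np.uint8);o[:315,:270]=a;o[:315,270:540]=b;o[:480,540:]=c
cv2.imwrite("pics/w7b.png",o)
E
```

```text
(no output)
```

View pics/w7b.png

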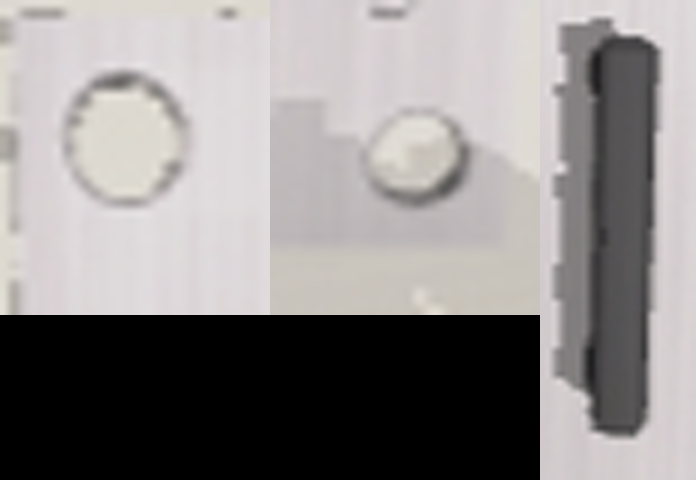

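```bash
python3 - <<'E'
from h import *
import pickle
p,s=pickle.load(open("w7.pkl","rb"))
o=.44
f,n=[ray(p,np.array(u)-o,.004)[:2] for u in ((239,65.4),(296.2,187.4))]
print(f,n,"c",((f+n)/2).round(4),"yaw",np.degrees(np.arctan2(*(f-n)[::-1]))-26.565,np.linalg.norm(f-n))
k=[ray(p,np.array(u)-o,.038)[:2] for u in [(273.8,101.3),(270.7,167.5)]];print(k,(k[0]+k[1])/2,np.linalg.norm(k[0]-k[1]),np.degrees(np.arctan2(*(k[0]-k[1])[::-1])))
c=(f+n)/2
need((*c,.1),-95)
E
```

```text
[ 0.59612676 -0.18961132] [ 0.43013799 -0.25254977] c [ 0.5131 -0.2211] yaw -5.799627826925132 0.17752047697129192
[array([ 0.55262138, -0.22615855]), array([ 0.47384388, -0.21663463])] [ 0.51323263 -0.22139659] 0.0793511132744455 -6.893400948826376
t 10.3 pos [ 0.4817 -0.1954  0.2192] jaw -95.45 tilt [-0.0358 -0.0171] w 0.602 F [ 0.3 -0.6  0.5] q16 [-3.5 87.5]
shift [ 0.1184  0.0201 -0.0377]
turn rad (about tool x, down) -0.0078
```

Request:
play_rows(
  increments=[
    [-0.2, [0.01, 0.004, -0.008], 0.006],
    [-0.2, [0.02, 0.004, -0.008], 0],
    [-0.2, [0.025, 0.004, -0.008], 0],
    [-0.2, [0.025, 0.004, -0.008], 0],
    [-0.2, [0.025, 0.004, -0.004], 0],
    [-0.2, [0.025, 0, 0], 0],
    [-0.2, [0.015, 0, 0], 0],
    [-0.2, [0, 0, 0], 0],
  ],
)

```text
time: 11.1
position: [0.5155, -0.2235, 0.0646]
ee_rot: [33.9, 87.9, -151.9]
contact_force: [0.5, 0.0, -0.9]
grip_width: 0.597
```

```bash
python3 - <<'E'
from h import *
need((0.5132,-.2212,.013),-95.8)
E
```

```text
t 11.1 pos [ 0.5155 -0.2235  0.0646] jaw -95.81 tilt [-0.0328 -0.0175] w 0.597 F [ 0.5  0.  -0.9] q16 [-6.3 89.2]
shift [ 0.0516 -0.0031  0.0009]
turn rad (about tool x, down) -0.0002
```

Request:
play_rows(
  increments=[
    [-0.2, [0.012, -0.002, 0], 0],
    [-0.2, [0.015, -0.001, 0], 0],
    [-0.2, [0.014, 0, 0], 0],
    [-0.2, [0.007, 0, 0], 0],
    [-0.2, [0, 0, 0], 0],
    [0.3, [0, 0, 0], 0],
    [1, [0, 0, 0], 0],
    [1, [0, 0, 0], 0],
  ],
)

```text
time: 11.9
position: [0.5186, -0.2217, 0.0168]
ee_rot: [44.3, 88.2, -141.5]
contact_force: [-1.1, 0.7, -1.1]
grip_width: 0.125
```

```bash
python3 - <<'E'
from h import *
need((0.5132,-.2212,.013),-95.8)
E
```

```text
t 11.9 pos [ 0.5186 -0.2217  0.0168] jaw -95.76 tilt [-0.0243 -0.0193] w 0.125 F [-1.1  0.7 -1.1] q16 [-6.  88.7]
shift [ 0.0039 -0.0001  0.0053]
turn rad (about tool x, down) 0.0007
```

Request:
play_rows(
  increments=[
    [1, [0, 0, 0], 0],
    [1, [-0.005, 0, 0], 0],
    [1, [-0.01, 0, 0], 0],
    [1, [-0.02, 0, 0], 0],
    [1, [-0.025, 0, 0], 0],
    [1, [-0.025, 0, 0], 0],
    [1, [-0.02, 0, 0], 0],
    [1, [-0.01, 0, 0], 0],
  ],
)

```text
time: 12.7
position: [0.5193, -0.219, 0.1375]
ee_rot: [38.3, 88.1, -147.6]
contact_force: [1.4, 0.6, -2.4]
grip_width: 0.125
```

```bash
python3 - <<'E'
from h import *
import pickle
for i in range(2):
    s=manip.state();p=manip.camera_params("wrist");im=manip.capture("wrist");pickle.dump((p,s),open(f"w8.pkl","wb"))
cv2.imwrite(f"pics/w8.png",im)
y=13.15
c=np.array([.4873,.2307])+.0054*np.array([np.cos(np.radians(y)),np.sin(np.radians(y))])
print(c);need((*c,.13),-90+y)
E
```

```text
[0.4925584  0.23192851]
t 12.8 pos [ 0.5195 -0.219   0.137 ] jaw -95.85 tilt [-0.0273 -0.0178] w 0.121 F [ 0.3 -0.  -1.9] q16 [-5.8 89. ]
shift [-3.000e-04 -4.459e-01  7.280e-02]
turn rad (about tool x, down) -0.3316
```

View pics/w8.png

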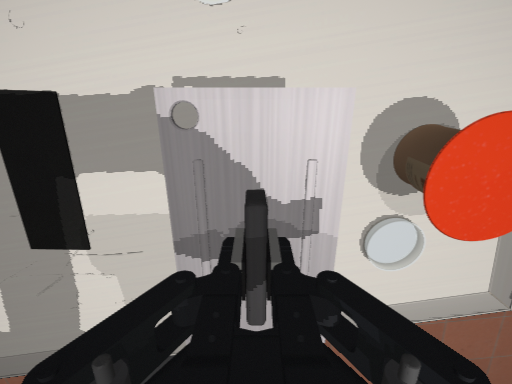

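Request:
play_rows(
  increments=[
    [1, [-0.001, -0.02, 0], -0.02],
    [1, [-0.001, -0.035, 0], -0.03],
    [1, [-0.001, -0.04, 0], -0.035],
    [1, [-0.001, -0.04, 0], -0.035],
    [1, [-0.001, -0.04, 0], -0.035],
    [1, [-0.001, -0.04, 0], -0.035],
    [1, [-0.001, -0.04, 0], -0.035],
    [1, [-0.001, -0.035, 0], -0.03],
  ],
)

```text
time: 13.6
position: [0.5103, 0.076, 0.1301]
ee_rot: [13.6, 87.2, -157.8]
contact_force: [0.4, 0.2, -1.6]
grip_width: 0.127
```

```bash
python3 - <<'E'
from h import *
need((.4926,.2319,.13),-76.85)
E
```

```text
t 13.6 pos [0.5103 0.076  0.1301] jaw -81.37 tilt [-0.0454 -0.0185] w 0.127 F [ 0.4  0.2 -1.6] q16 [26.4 72.4]
shift [-0.002  -0.1568 -0.0058]
turn rad (about tool x, down) -0.0789
```

Request:
play_rows(
  increments=[
    [1, [-0.001, -0.035, -0.001], -0.02],
    [1, [-0.001, -0.035, -0.001], -0.02],
    [1, [-0.001, -0.03, -0.001], -0.02],
    [1, [-0.001, -0.02, 0], -0.015],
    [1, [-0.001, -0.01, 0], 0],
    [1, [0, 0, 0], 0],
    [1, [0, 0, 0], 0],
    [1, [0, 0, 0], 0],
  ],
)

```text
time: 14.4
position: [0.4829, 0.2098, 0.1247]
ee_rot: [10.9, 86.2, -155.8]
contact_force: [0.6, -0.2, -3.4]
grip_width: 0.123
```

```bash
python3 - <<'E'
from h import *
import pickle
for i in range(2):
    s=manip.state();p=manip.camera_params("wrist");im=manip.capture("wrist");pickle.dump((p,s),open(f"w9.pkl","wb"))
cv2.imwrite(f"pics/w9.png",im)
need((.4926,.2319,.08),-76.85)
print("pin proj",proj(p,(.5555,.2874,.056)))
a=manip.capture("side");cv2.imwrite("pics/s9.png",cv2.resize(a[180:345,180:370],None,fx=4,fy=3.5,interpolation=cv2.INTER_CUBIC))
E
```

```text
t 14.5 pos [0.483  0.2097 0.1249] jaw -76.72 tilt [-0.0603 -0.0269] w 0.125 F [ 0.6 -0.6 -1.1] q16 [40.5 63.6]
shift [ 0.0436 -0.0199 -0.0173]
turn rad (about tool x, down) 0.0023
pin proj [171.96584956  84.06650164]
```

View pics/w9.png

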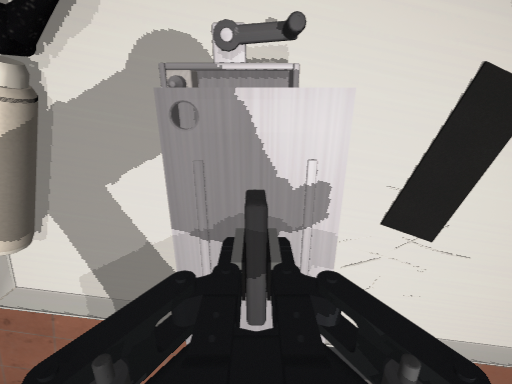

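View pics/s9.png

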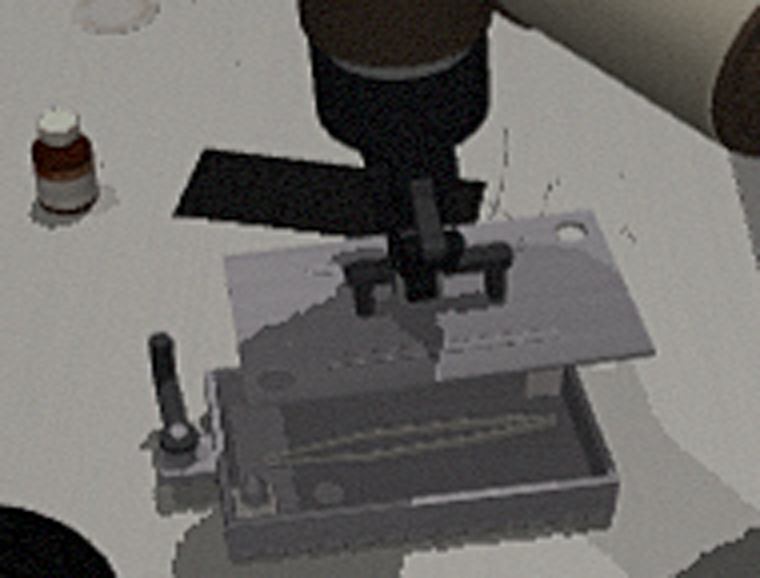

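```bash
cat >> h.py <<'E'
def T(R,t):
    M=np.eye(4);M[:3,:3]=R;M[:3,3]=t;return M
def Rj(jaw,tilt):
    x=np.array([tilt[0],tilt[1],-1.]);x/=np.linalg.norm(x)
    y=np.array([np.cos(np.radians(jaw)),np.sin(np.radians(jaw)),0]);y-=x*(x@y);y/=np.linalg.norm(y)
    return np.c_[x,y,np.cross(x,y)]
TG=T(Rj(-95.76,(-.0243,-.0193)),(.5186,-.2217,.0168))
CV=T(Ro.from_euler("z",-5.8,degrees=True).as_matrix(),(.5132,-.2212,0))
HC=np.linalg.inv(TG)@CV   # cover in tool
TRAY=(.4873,.2307);TY=13.15
def tray(x,y,z):
    a=np.radians(TY);return np.array([TRAY[0]+x*np.cos(a)-y*np.sin(a),TRAY[1]+x*np.sin(a)+y*np.cos(a),z])
def cov(s,P,HC=HC): 
    return (T(toolR(s),s["position"])@HC@np.array([*P,1]))[:3]
def plan():
    s=manip.state();need()
    f,n=cov(s,(.08,.04,0)),cov(s,(-.08,-.04,0))
    print("holes",f.round(4),n.round(4))
    ef=tray(.08,.04,0)-f; en=tray(-.08,-.04,0)-n
    d=f-n;yaw=np.degrees(np.arctan2(d[1],d[0]))-26.565
    e=(ef+en)/2
    print("err far",ef[:2].round(4),"near",en[:2].round(4),"cover yaw",yaw.round(2),"turn",round(-np.radians(TY-yaw),4))
    R=toolR(s)
    print("shift lateral (tool, z kept)",(R.T@np.array([e[0],e[1],0])).round(4)," per 10mm down:",(R.T@np.array([0,0,-.01])).round(4))
    return s
E
python3 - <<'E'
from h import *
import pickle
for n in ("w8.pkl","w9.pkl"):
    p,s=pickle.load(open(n,"rb"))
    print(n,"far hole top px",proj(p,cov(s,(.08,.04,.004))).round(1),"handle far end top",proj(p,cov(s,(.04,0,.038))).round(1),"corners",proj(p,cov(s,(.095,.055,.004))).round(1),proj(p,cov(s,(.095,-.055,.004))).round(1))
plan()
im=cv2.imread("pics/w9.png");cv2.imwrite("pics/w9a.png",cv2.resize(im[55:205,145:365],None,fx=3.5,fy=3.5,interpolation=cv2.INTER_CUBIC))
E
```

```text
w8.pkl far hole top px [183.1 114.9] handle far end top [256.5 205.5] corners [152.2  85.8] [356.7  86.1]
w9.pkl far hole top px [183.  114.8] handle far end top [256.4 205.4] corners [152.   85.7] [356.6  86. ]
t 14.55 pos [0.4831 0.2099 0.125 ] jaw -76.71 tilt [-0.0599 -0.0267] w 0.13 F [ 0.1  0.2 -2.5] q16 [40.5 63.6]
holes [0.5458 0.2658 0.1055] [0.4084 0.1514 0.1115]
err far [0.0103 0.0221] near [0.0101 0.0221] cover yaw 13.21 turn 0.001
shift lateral (tool, z kept) [-0.0012 -0.0192 -0.0149]  per 10mm down: [ 0.01   -0.0001 -0.0006]
```

View pics/w9a.png

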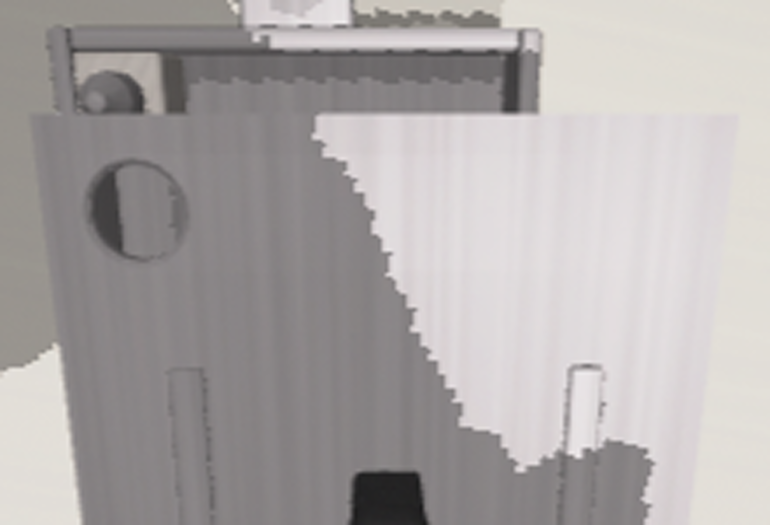

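Request:
play_rows(
  increments=[
    [1, [0.005, -0.007, -0.006], 0],
    [1, [0.005, -0.007, -0.006], 0],
    [1, [0.005, -0.005, -0.004], 0],
    [1, [0.005, -0.002, -0.002], 0],
    [1, [0.005, 0, 0], 0],
    [1, [0, 0, 0], 0],
    [1, [0, 0, 0], 0],
    [1, [0, 0, 0], 0],
  ],
)

```text
time: 15.35
position: [0.4956, 0.235, 0.0955]
ee_rot: [11.1, 86.2, -155.7]
contact_force: [-0.6, 0.2, -2.6]
grip_width: 0.126
```

```bash
python3 - <<'E'
from h import *
import pickle
s=plan();p=manip.camera_params("wrist");im=manip.capture("wrist")
cv2.imwrite("pics/w10.png",cv2.resize(im[55:205,145:365],None,fx=3.5,fy=3.5,interpolation=cv2.INTER_CUBIC))
print("pin px",proj(p,tray(.08,.04,.056)),"hole",proj(p,cov(s,(.08,.04,.004))))
plan()
E
```

```text
t 15.35 pos [0.4956 0.235  0.0955] jaw -76.81 tilt [-0.0608 -0.0274] w 0.126 F [-0.6  0.2 -2.6] q16 [41.6 62.4]
holes [0.5584 0.2907 0.0759] [0.4208 0.1766 0.0821]
err far [-0.0023 -0.0029] near [-0.0023 -0.003 ] cover yaw 13.11 turn -0.0007
shift lateral (tool, z kept) [0.0002 0.0023 0.0029]  per 10mm down: [ 0.01   -0.0001 -0.0007]
pin px [195.82723758 114.72739236] hole [182.8369788  114.75165135]
t 15.4 pos [0.4957 0.235  0.0956] jaw -76.81 tilt [-0.0606 -0.0273] w 0.124 F [-0.4  0.3 -2.7] q16 [41.6 62.4]
holes [0.5585 0.2907 0.076 ] [0.4209 0.1766 0.0822]
err far [-0.0024 -0.0029] near [-0.0024 -0.003 ] cover yaw 13.11 turn -0.0007
shift lateral (tool, z kept) [0.0002 0.0023 0.003 ]  per 10mm down: [ 0.01   -0.0001 -0.0007]
```

View pics/w10.png

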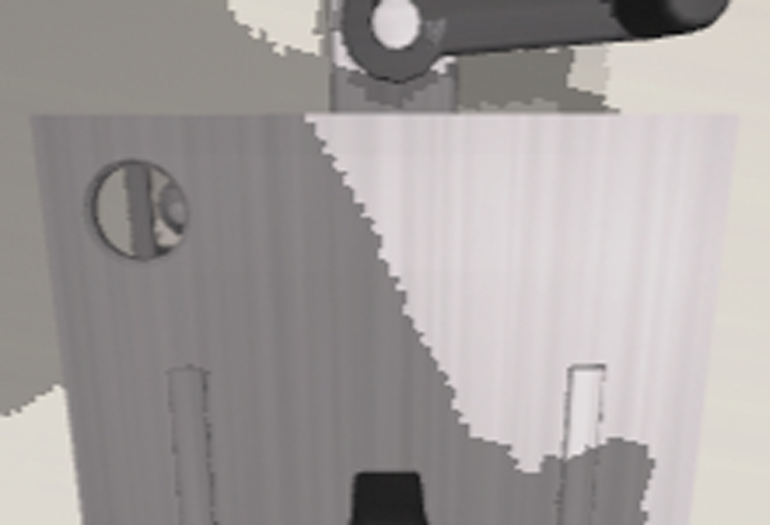

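Request:
play_rows(
  increments=[
    [1, [0.003, 0.001, 0.001], 0],
    [1, [0.004, 0.001, 0.001], 0],
    [1, [0.004, 0, 0], 0],
    [1, [0.001, 0, 0], 0],
    [1, [0, 0, 0], 0],
    [1, [0, 0, 0], 0],
    [1, [0, 0, 0], 0],
    [1, [0, 0, 0], 0],
  ],
)

```text
time: 16.2
position: [0.4935, 0.2319, 0.0836]
ee_rot: [10.7, 86.3, -156.1]
contact_force: [0.0, 0.4, -2.7]
grip_width: 0.126
```

```bash
python3 - <<'E'
from h import *
import pickle
s=plan();p=manip.camera_params("wrist");im=manip.capture("wrist")
cv2.imwrite("pics/w11.png",cv2.resize(im[55:205,145:365],None,fx=3.5,fy=3.5,interpolation=cv2.INTER_CUBIC))
print("pin px",proj(p,tray(.08,.04,.056)),"hole",proj(p,cov(s,(.08,.04,.002))))
a=manip.capture("side");cv2.imwrite("pics/s11.png",cv2.resize(a[210:345,200:350],None,fx=5,fy=4.4,interpolation=cv2.INTER_CUBIC))
E
```

```text
t 16.2 pos [0.4935 0.2319 0.0836] jaw -76.83 tilt [-0.0593 -0.0263] w 0.126 F [ 0.   0.4 -2.7] q16 [41.6 62.6]
holes [0.5564 0.2877 0.0641] [0.4187 0.1736 0.07  ]
err far [-0.0003  0.0002] near [-0.0002 -0.    ] cover yaw 13.09 turn -0.001
shift lateral (tool, z kept) [ 0.     -0.0001  0.0002]  per 10mm down: [ 0.01   -0.0001 -0.0006]
pin px [187.34656786 112.6784175 ] hole [183.69877246 114.3819334 ]
```

View pics/w11.png

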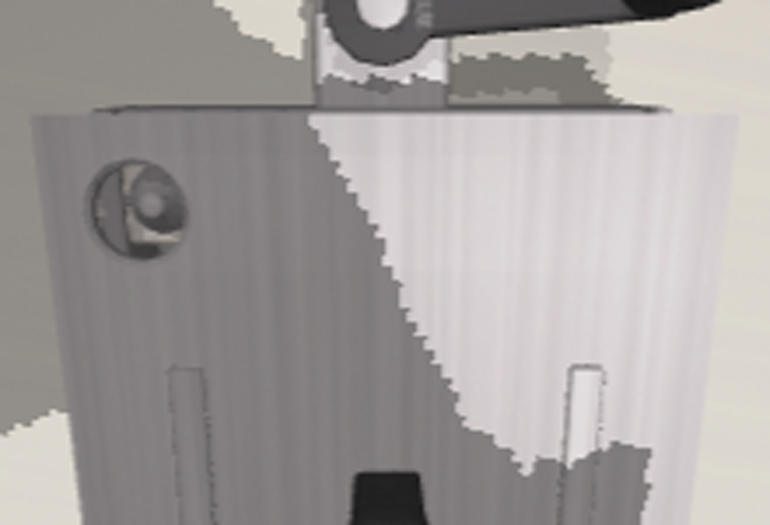

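View pics/s11.png

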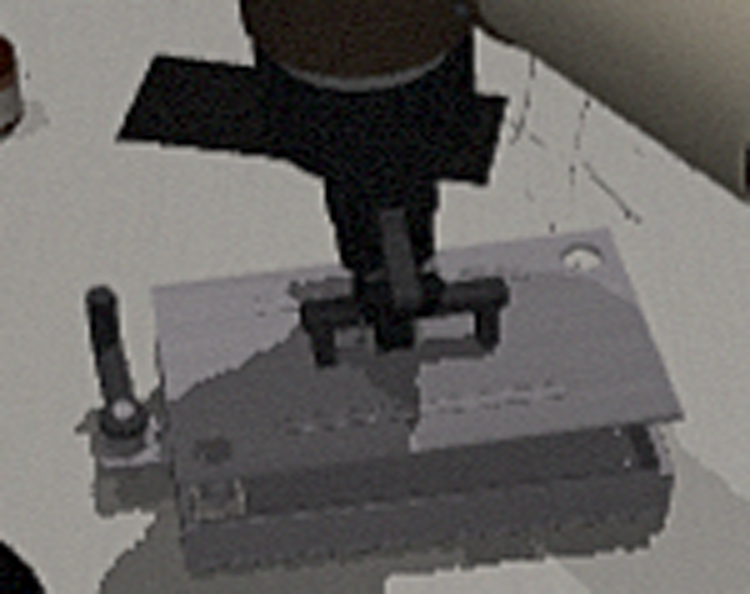

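Request:
play_rows(
  increments=[
    [1, [0.004, 0, 0], 0],
    [1, [0.004, 0, -0.001], 0],
    [1, [0.004, 0, 0], 0],
    [1, [0.003, 0, 0], 0],
    [1, [0, 0, 0], 0],
    [1, [0, 0, 0], 0],
    [1, [0, 0, 0], 0],
    [1, [0, 0, 0], 0],
  ],
)

```text
time: 17.1
position: [0.4935, 0.2316, 0.0669]
ee_rot: [10.9, 86.2, -155.9]
contact_force: [-0.1, 0.9, -2.2]
grip_width: 0.124
```

```bash
python3 - <<'E'
from h import *
import pickle
s=plan();p=manip.camera_params("wrist");im=manip.capture("wrist")
a=cv2.resize(im[85:145,155:225],None,fx=6,fy=6,interpolation=cv2.INTER_CUBIC)
b=manip.capture("side");b=cv2.resize(b[220:345,200:350],None,fx=360/125,fy=360/125,interpolation=cv2.INTER_CUBIC)
cv2.imwrite("pics/m12.png",np.hstack([a[:360],b[:360]])[:, :800])
plan()
E
```

```text
t 17.1 pos [0.4935 0.2316 0.0669] jaw -76.82 tilt [-0.0597 -0.0267] w 0.124 F [-0.1  0.9 -2.2] q16 [41.5 62.7]
holes [0.5564 0.2874 0.0473] [0.4187 0.1733 0.0533]
err far [-0.0003  0.0005] near [-0.0002  0.0003] cover yaw 13.09 turn -0.001
shift lateral (tool, z kept) [ 0.     -0.0004  0.0002]  per 10mm down: [ 0.01   -0.0001 -0.0006]
t 17.2 pos [0.4935 0.2316 0.0669] jaw -76.82 tilt [-0.0597 -0.0266] w 0.124 F [-0.4 -0.2 -2.5] q16 [41.5 62.7]
holes [0.5564 0.2874 0.0474] [0.4187 0.1733 0.0534]
err far [-0.0003  0.0004] near [-0.0002  0.0002] cover yaw 13.09 turn -0.001
shift lateral (tool, z kept) [ 0.     -0.0004  0.0002]  per 10mm down: [ 0.01   -0.0001 -0.0006]
```

View pics/m12.png

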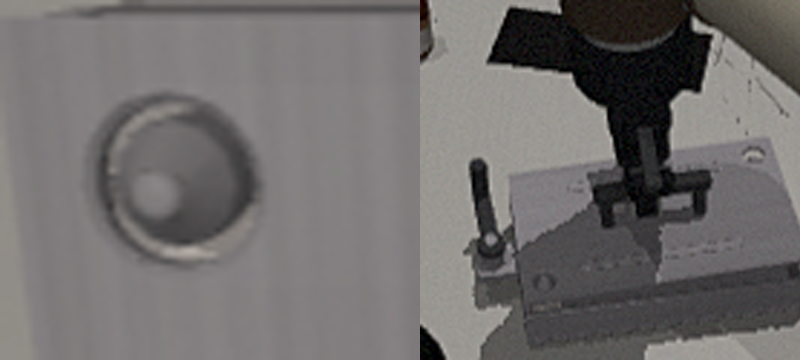

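Request:
play_rows(
  increments=[
    [1, [0.003, 0, 0], 0],
    [1, [0.003, 0, 0], 0],
    [1, [0.002, 0, 0], 0],
    [1, [0.002, 0, 0], 0],
    [1, [0, 0, 0], 0],
    [1, [0, 0, 0], 0],
    [1, [0, 0, 0], 0],
    [1, [0, 0, 0], 0],
  ],
)

```text
time: 18.0
position: [0.493, 0.2314, 0.0563]
ee_rot: [10.9, 86.3, -155.9]
contact_force: [0.9, 0.2, -1.9]
grip_width: 0.126
```

```bash
python3 - <<'E'
from h import *
s=plan();p=manip.camera_params("wrist");im=manip.capture("wrist")
a=cv2.resize(im[85:145,155:225],None,fx=6,fy=6,interpolation=cv2.INTER_CUBIC)
b=manip.capture("side");b=cv2.resize(b[220:345,200:350],None,fx=360/125,fy=360/125,interpolation=cv2.INTER_CUBIC)
cv2.imwrite("pics/m13.png",np.hstack([a[:360],b[:360]])[:, :800])
E
```

```text
t 18.0 pos [0.493  0.2314 0.0563] jaw -76.82 tilt [-0.0594 -0.0266] w 0.126 F [ 0.9  0.2 -1.9] q16 [41.6 62.7]
holes [0.5558 0.2872 0.0367] [0.4182 0.1731 0.0427]
err far [0.0003 0.0006] near [0.0003 0.0005] cover yaw 13.1 turn -0.0008
shift lateral (tool, z kept) [-0.     -0.0005 -0.0004]  per 10mm down: [ 0.01   -0.0001 -0.0006]
```

View pics/m13.png

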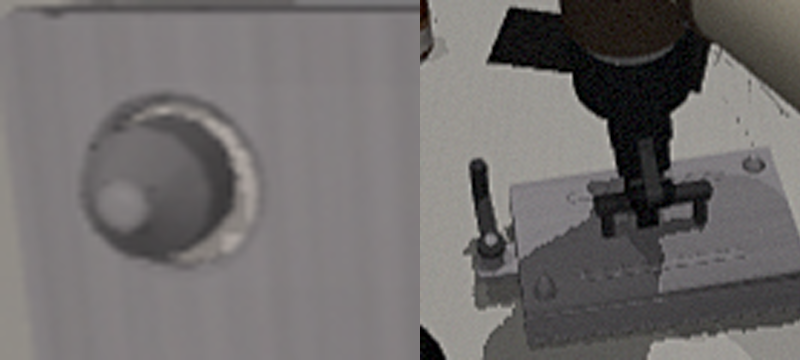

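Request:
play_rows(
  increments=[
    [1, [0.002, 0, 0], 0],
    [1, [0.001, 0, 0], 0],
    [1, [0, 0, 0], 0],
    [0.6, [0, 0, 0], 0],
    [0.3, [0, 0, 0], 0],
    [0.2, [0, 0, 0], 0],
    [0.2, [0, 0, 0], 0],
    [0.2, [0, 0, 0], 0],
  ],
)

```text
time: 18.9
position: [0.494, 0.2321, 0.0548]
ee_rot: [10.6, 86.5, -156.1]
contact_force: [-0.1, -0.6, 0.4]
grip_width: 0.402
```

```bash
python3 - <<'E'
from h import *
s=plan();p=manip.camera_params("wrist");im=manip.capture("wrist")
a=cv2.resize(im[85:145,155:225],None,fx=6,fy=6,interpolation=cv2.INTER_CUBIC)
b=manip.capture("side");b=cv2.resize(b[220:345,200:350],None,fx=360/125,fy=360/125,interpolation=cv2.INTER_CUBIC)
cv2.imwrite("pics/m14.png",np.hstack([a[:360],b[:360]])[:, :800])
E
```

```text
t 18.9 pos [0.494  0.2321 0.0548] jaw -76.77 tilt [-0.0562 -0.0249] w 0.402 F [-0.1 -0.6  0.4] q16 [41.6 62.7]
holes [0.5569 0.2879 0.0356] [0.4193 0.1737 0.0409]
err far [-0.0008 -0.0001] near [-0.0008 -0.0001] cover yaw 13.15 turn 0.0
shift lateral (tool, z kept) [ 0.     -0.0001  0.0008]  per 10mm down: [ 0.01   -0.0001 -0.0006]
```

View pics/m14.png

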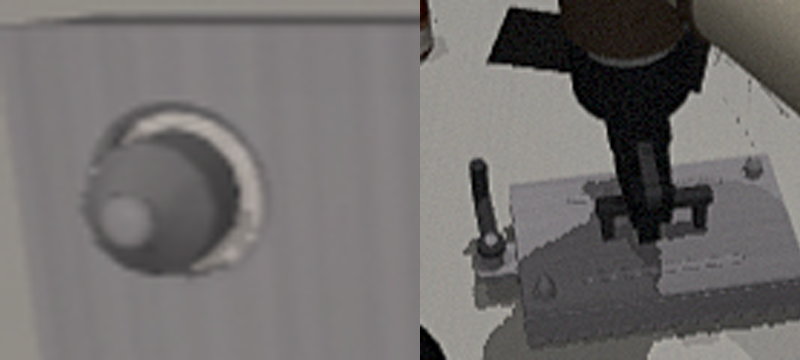

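Request:
play_rows(
  increments=[
    [0.2, [-0.01, 0, 0], 0],
    [0.2, [-0.02, 0, 0], 0],
    [0.2, [-0.025, 0, 0], 0],
    [0.2, [-0.02, 0.003, -0.02], 0],
    [0.2, [0, 0.006, -0.03], 0],
    [0.2, [0, 0.006, -0.03], 0],
    [0.2, [0, 0.004, -0.01], 0],
    [0.2, [0, 0, 0], 0],
  ],
)

```text
time: 19.8
position: [0.5933, 0.2362, 0.1331]
ee_rot: [11.1, 86.7, -155.6]
contact_force: [-1.0, 0.2, -0.9]
grip_width: 0.402
```

```bash
python3 - <<'E'
from h import *
import pickle
for i in range(2):
    s=manip.state();p=manip.camera_params("wrist");im=manip.capture("wrist")
cv2.imwrite("pics/w15.png",im)
need((.6088,.2138,.08),-76.85)
b=manip.capture("side");b=cv2.resize(b[220:345,200:350],None,fx=4.6,fy=4.6,interpolation=cv2.INTER_CUBIC);cv2.imwrite("pics/s15.png",b)
print(proj(p,tray(.08,.04,.056)),proj(p,(.6092,.2138,.078)))
E
```

```text
t 19.9 pos [0.5919 0.2362 0.133 ] jaw -76.61 tilt [-0.0533 -0.0242] w 0.404 F [-0.7  0.3 -0.4] q16 [36.  67.8]
shift [ 0.0526  0.0252 -0.0143]
turn rad (about tool x, down) 0.0042
[190.22205346 216.73816178] [287.21328013 190.91224619]
```

View pics/w15.png

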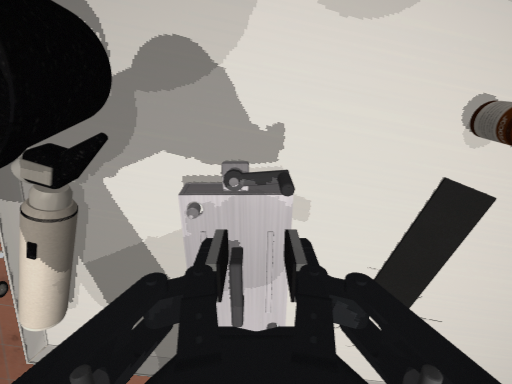

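View pics/s15.png

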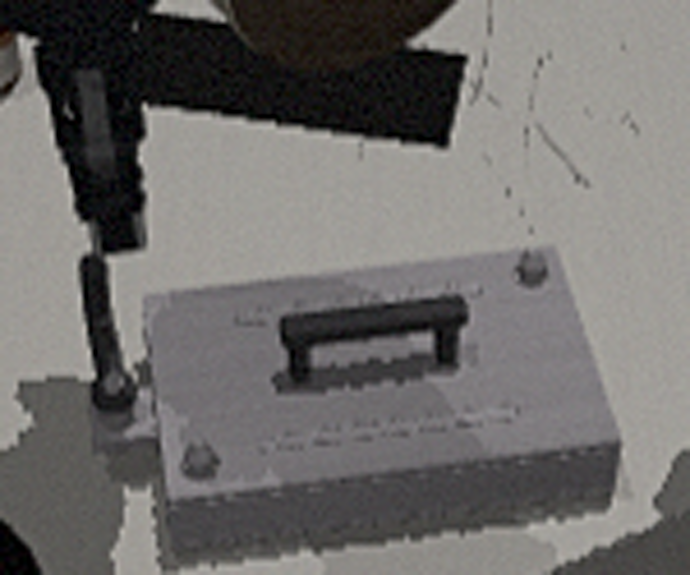

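Request:
play_rows(
  increments=[
    [0.2, [0, 0.01, -0.006], 0],
    [0.2, [0, 0.01, -0.006], 0],
    [0.2, [0.005, 0.005, -0.002], 0],
    [0.2, [0.01, 0, 0], 0],
    [0.2, [0.01, 0, 0], 0],
    [0.2, [0.01, 0, 0], 0],
    [0.2, [0, 0, 0], 0],
    [0.2, [0, 0, 0], 0],
  ],
)

```text
time: 20.75
position: [0.6068, 0.2118, 0.0935]
ee_rot: [11.0, 86.4, -155.6]
contact_force: [0.4, -0.3, -0.3]
grip_width: 0.405
```

```bash
python3 - <<'E'
from h import *
s=manip.state();p=manip.camera_params("wrist");im=manip.capture("wrist")
cv2.imwrite("pics/w16.png",im[130:384,130:384])
need((.6090,.2138,.06),-76.85)
E
```

```text
t 20.8 pos [0.6066 0.2119 0.0934] jaw -76.51 tilt [-0.0582 -0.0262] w 0.4 F [-1.2 -0.2 -0.9] q16 [33.4 70.5]
shift [ 0.0331 -0.0017 -0.0049]
turn rad (about tool x, down) 0.0059
```

View pics/w16.png

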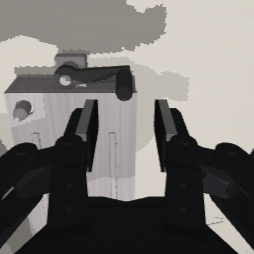

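Request:
play_rows(
  increments=[
    [0.2, [0.005, -0.001, -0.003], 0],
    [0.2, [0.01, 0, -0.002], 0],
    [0.2, [0.01, 0, 0], 0],
    [0.2, [0.006, 0, 0], 0],
    [0.2, [0, 0, 0], 0],
    [0.6, [0, 0, 0], 0],
    [1, [0, 0, 0], 0],
    [1, [0, 0, 0], 0],
  ],
)

```text
time: 21.6
position: [0.6099, 0.2137, 0.0597]
ee_rot: [10.9, 86.4, -155.6]
contact_force: [-0.4, -0.2, -1.6]
grip_width: 0.109
```

```bash
python3 - <<'E'
from h import *
need((.6090,.2138,.06),-76.85)
E
```

```text
t 21.6 pos [0.6099 0.2137 0.0597] jaw -76.47 tilt [-0.0575 -0.0262] w 0.109 F [-0.4 -0.2 -1.6] q16 [33.4 70.6]
shift [-0.0002 -0.0003  0.0009]
turn rad (about tool x, down) 0.0066
```

Request:
play_rows(
  increments=[
    [1, [0, 0, 0.0045], 0],
    [1, [0, 0, 0.0045], 0],
    [1, [0, -0.001, 0.0045], 0],
    [1, [0, -0.001, 0.0043], 0],
    [1, [0, -0.0015, 0.0042], 0],
    [1, [0, -0.002, 0.004], 0],
    [1, [0, -0.002, 0.0037], 0],
    [1, [0, -0.0025, 0.0035], 0],
  ],
)

```text
time: 22.4
position: [0.5829, 0.2127, 0.0599]
ee_rot: [17.1, 87.5, -149.9]
contact_force: [6.9, -4.0, -4.3]
grip_width: 0.107
```

```bash
cat >> h.py <<'E'
def latch():
    need();s=manip.state();g=s["position"]-.010*toolR(s)[:,0]
    a=np.radians(TY);H=tray(.112,0,0);d=(g-H)[:2];x=d@[np.cos(a),np.sin(a)];y=d@[-np.sin(a),np.cos(a)]
    print("r",np.hypot(x,y).round(4),"theta",np.arctan2(-x,-y).round(3),"tray",(x+.112).round(4),y.round(4))
E
python3 -c "
from h import *
latch()"
```

```text
t 22.4 pos [0.5829 0.2127 0.0599] jaw -76.95 tilt [-0.0379 -0.022 ] w 0.107 F [ 6.9 -4.  -4.3] q16 [34.9 68.3]
r 0.0451 theta 0.523 tray 0.0894 -0.0391
```

Request:
play_rows(
  increments=[
    [1, [0, -0.0025, 0.004], 0],
    [1, [0, -0.003, 0.004], 0],
    [1, [0, -0.0035, 0.0037], 0],
    [1, [0, -0.004, 0.0035], 0],
    [1, [0, -0.004, 0.003], 0],
    [1, [0, -0.0045, 0.0025], 0],
    [1, [0, -0.0045, 0.002], 0],
    [1, [0, -0.0045, 0.0015], 0],
  ],
)

```text
time: 23.2
position: [0.5518, 0.2346, 0.0599]
ee_rot: [21.8, 87.6, -145.4]
contact_force: [6.8, -6.5, -5.3]
grip_width: 0.108
```

```bash
python3 -c "
from h import *
latch()"
```

```text
t 23.2 pos [0.5518 0.2346 0.0599] jaw -77.26 tilt [-0.0349 -0.024 ] w 0.108 F [ 6.8 -6.5 -5.3] q16 [38.4 64.5]
r 0.0491 theta 1.351 tray 0.0641 -0.0107
```

Request:
play_rows(
  increments=[
    [1, [0, -0.003, 0], 0],
    [1, [0, -0.004, 0], 0],
    [1, [0, -0.004, 0], 0],
    [1, [0, -0.004, 0], 0],
    [1, [0, -0.002, 0], 0],
    [1, [0, -0.001, 0], 0],
    [1, [0, 0, 0], 0],
    [1, [0, 0, 0], 0],
  ],
)

```text
time: 24.0
position: [0.5461, 0.2448, 0.0599]
ee_rot: [30.8, 86.7, -136.5]
contact_force: [1.7, -3.5, -2.9]
grip_width: 0.104
```

```bash
python3 -c "
from h import *
latch()"
```

```text
t 24.0 pos [0.5461 0.2448 0.0599] jaw -77.26 tilt [-0.0418 -0.0397] w 0.104 F [ 1.7 -3.5 -2.9] q16 [39.7 62.8]
r 0.0511 theta 1.584 tray 0.0609 0.0007
```

Request:
play_rows(
  increments=[
    [0.6, [0, 0, 0], 0],
    [0.4, [0, 0, 0], 0],
    [0.35, [0, 0, 0], 0],
    [0.35, [-0.005, 0, 0], 0],
    [0.35, [-0.02, 0, 0], 0],
    [0.35, [-0.03, 0, 0], 0],
    [0.35, [-0.03, 0, 0], 0],
    [0.35, [-0.03, 0, 0.01], 0],
  ],
)

```text
time: 24.8
position: [0.5393, 0.2507, 0.1775]
ee_rot: [28.3, 86.5, -138.7]
contact_force: [0.2, -0.5, -0.6]
grip_width: 0.327
```

Request:
play_rows(
  increments=[
    [0, [0, 0, 0.02], 0],
    [0, [0, 0, 0.02], 0],
    [0, [0, 0, 0.02], 0],
    [0, [-0.02, 0, 0.02], 0],
    [0, [-0.02, 0, 0], 0],
    [0, [0, 0, 0], 0],
    [0, [0, 0, 0], 0],
    [0, [0, 0, 0], 0],
  ],
)

```text
time: 25.6
position: [0.4615, 0.2372, 0.2329]
ee_rot: [27.9, 87.7, -139.0]
contact_force: [1.0, 0.0, -0.3]
grip_width: 0.502
```

```bash
python3 - <<'E'
from h import *
import pickle
for i in range(2):
    s=manip.state();p=manip.camera_params("wrist");im=manip.capture("wrist")
pickle.dump((p,s),open("w17.pkl","wb"))
cv2.imwrite("pics/w17.png",im);need()
b=manip.capture("side");cv2.imwrite("pics/s17full.png",b);b=cv2.resize(b[220:345,200:350],None,fx=4.6,fy=4.6,interpolation=cv2.INTER_CUBIC);cv2.imwrite("pics/s17.png",b)
print(proj(p,tray(.067,0,.078)),proj(p,tray(.08,.04,.056)),proj(p,tray(-.08,-.04,.056)))
E
```

```text
t 25.7 pos [0.4614 0.2369 0.2323] jaw -76.81 tilt [-0.0316 -0.0275] w 0.501 F [-0.1 -0.3  0.4] q16 [45.  58.2]
[264.43356922  84.10177881] [226.88451153  71.3386018 ] [292.65630195 204.40941362]
```

View pics/w17.png

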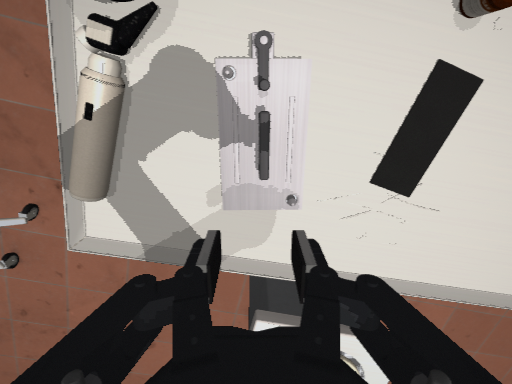

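View pics/s17.png

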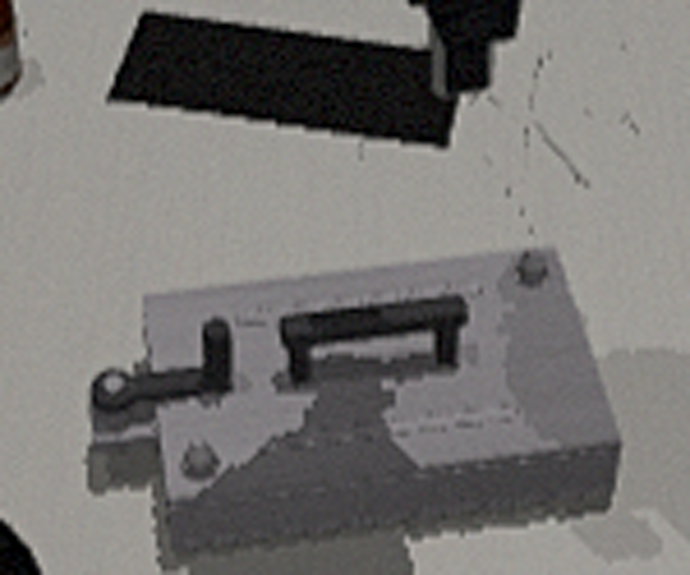

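```bash
python3 -c "
from plant import manip
print(manip.close_job())"
```

```text
the job is handed in; nothing more can be done
None
```

I laid the tweezers in the tray, lowered the cover onto both pins, swung the latch over to its stop and handed the job in at about 26 s of the 69 s allowed. No verdict was reported.

- **Tweezers:** after release, the wrist picture showed them flat inside the tray. Their middle was about 3 mm lengthwise and 7 mm sideways from the tray centre.
- **Cover:** the last wrist and side pictures show both pins up through the holes and the plate lying on the rim. I judged the height by eye and by the tool height at release, and did not measure it separately.
- **Latch:** the post's pixel (264, 84) agrees with where it should be at 1.57 rad, (264.4, 84.1). While holding the post, the tool position gave 1.58 rad.
- **Robot and bystanders:** at the end the gripper stood clear, open, at 0.23 m height with a force reading near zero. I planned no contact with the bottle, tin or dish, but I did not re-measure where they stand.

**Disagreements:**
- **Tilt:** the tool's tilt drifted to about 0.06 rad by the time I lowered the cover, so the plate went on slightly tilted and settled when released.
- **Gripper offset:** on the latch, the post sat about 6 mm off the gripper's centre line by the end of the swing.
- **Side and scene cameras:** these two fixed cameras differed by a few millimetres in y, so I worked from the wrist camera.

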